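# Dead-weight test of a push-button box

## Task

First close the open terminal bay: lower the cover plate over its two pins until it lies flush on the rim. Then stand every test weight on the bench, one to a button, balanced on the domed button heads so that each holds its button down by itself; only when all are balanced and let go, swing the test switch fully over to on. At the end cover, weights and switch must all still be so, and the other things on the bench must be left where they are.

Things in the scene. Friction and masses are not known exactly. Their poses are not given: they have to be found in the camera images.
- cover: aluminium cover plate 140 (x) x 90 (y) x 4 mm, origin at the centre of its underside, z up through the plate. Two through holes 11 mm in diameter on its x axis at x = -55 and +55 mm (fits either way round). Black bow handle on its centre: a bar along x, 60 mm long, 14 mm wide (y), z = 24 to 36 mm above the underside. 0.22 kg, loose
- bay_rim (a point): centre of the top rim of the open terminal bay, a grey open box 150 (x) x 100 (y) x 40 mm high fixed to the bench. Two steel pins 8 mm in diameter with conical tips rise 18 mm above the rim plane, on the point's x axis at x = -55 and +55 mm. The cover is flush when its underside lies in the rim plane
- button1_top (a point): top of a black mushroom head (-y end of the row), moving with it: a dome 44 mm across, half of an ellipsoid 12 mm high, radius of curvature 40 mm on top. Three heads stand in a row 75 mm apart along the point's y on a grey box 80 (x) x 230 (y) x 40 mm high fixed to the bench; head up, its top is 28 mm above the box's top face, 68 mm above the bench
- button1 (a joint): how far that sprung head is pressed down, 0 to 0.005 m; about 1 N starts it and about 1.9 N holds it fully down, so one weight's own load is enough
- button2_top (a point): top of a black mushroom head (middle of the row), moving with it: a dome 44 mm across, half of an ellipsoid 12 mm high, radius of curvature 40 mm on top. Three heads stand in a row 75 mm apart along the point's y on a grey box 80 (x) x 230 (y) x 40 mm high fixed to the bench; head up, its top is 28 mm above the box's top face, 68 mm above the bench
- button2 (a joint): how far that sprung head is pressed down, 0 to 0.005 m; about 1 N starts it and about 1.9 N holds it fully down, so one weight's own load is enough
- button3_top (a point): top of a black mushroom head (+y end of the row), moving with it: a dome 44 mm across, half of an ellipsoid 12 mm high, radius of curvature 40 mm on top. Three heads stand in a row 75 mm apart along the point's y on a grey box 80 (x) x 230 (y) x 40 mm high fixed to the bench; head up, its top is 28 mm above the box's top face, 68 mm above the bench
- button3 (a joint): how far that sprung head is pressed down, 0 to 0.005 m; about 1 N starts it and about 1.9 N holds it fully down, so one weight's own load is enough
- weight1: plain square steel test weight 40 x 40 x 22 mm (z is the 22 mm direction; both faces alike, with a dark round mark), origin at its centre, about 0.27 kg. Two or three are present; starts flat on the bench
- weight2: plain square steel test weight 40 x 40 x 22 mm (z is the 22 mm direction; both faces alike, with a dark round mark), origin at its centre, about 0.27 kg. Two or three are present; starts flat on the bench
- weight3: plain square steel test weight 40 x 40 x 22 mm (z is the 22 mm direction; both faces alike, with a dark round mark), origin at its centre, about 0.27 kg. Two or three are present; starts flat on the bench
- lever_base: base of the test switch, 70 (x) x 50 (y) x 25 mm, fixed to the bench; origin at the centre of its underside. The lever swings in the base's x-z plane about an axis along y, 22 mm above the bench
- lever_tip (a point): centre of the switch lever's black ball tip, 26 mm in diameter, 60 mm from the hinge axis
- lever (a joint): angle of the test switch: 0 is off (leaning to the base's -x), 1.0 is fully on (leaning to +x); it stays where it is left, a push of about 1 N at the tip moves it
- locknut: bystander: a brass lock-nut ring 34 mm across and 10 mm high
- contactor: bystander: a grey and black contactor 75 x 45 x 85 mm
- jar: bystander: a clear screw jar 60 mm across, 80 mm high
- tape: bystander: a white roll of tape 90 mm across, 19 mm high
Mind the look-alikes: they are no part of the job. Of the things that look like the cover, the middle-sized one is meant.

How it is judged:
By the outcome, as a careful person would: the job done as asked, in the order asked, and still so for the second after the job is handed in, with the robot touching nothing.
Of weight1, weight2, weight3 only 2 to 3 are there at a start; the rules pass over those that are not, and their reading is None.
At some moment in a run one of cover, weight1, weight2, weight3 may be knocked a few centimetres aside while the robot is not near it.
Once in a run the grip may slacken for a moment while it holds something.
It also fails if it takes over 210 s, if anything falls off the work surface, if the arm or the gripper's body presses on something with over 40 N, if the wrist force passes 120 N, or if a joint passes its speed limit or range.

## Robot

A 6-joint arm with a two-finger parallel gripper is mounted at the origin on the work surface. World frame = base frame: x ahead of the robot, y to its left, z up, the work surface at z = 0. Lengths are in m, angles in degrees, forces in N, time in s.
With the tool pointing down it reaches from about 0.375 to 0.9 m from the base axis. Payload 3.1 kg.
Tool frame: the origin (TCP) lies at the very end of the fingers, on their centre line; the grasp point (between the pads) lies 19 mm behind it; z points along the fingers, y is the line along which they close (so a half turn about z gives the same grasp; the last joint's range is limited). The gripper opens to 87 mm and grips with 3 to 60 N. Pads are 19 mm wide; open, the fingers measure 117 mm over their backs; the gripper's body (75 mm by 190 mm) begins 51 mm behind the grasp point.
Start: joints at [56.923, 30.224, 82.088, -0, 67.689, -10.227], TCP at [0.243, 0.576, 0.223] pointing down, gripper open.
Joint ranges: [-176.69, 176.69], [-43.24, 126.21], [12.49, 139.97], [-82, 262], [0, 151.66], [-163.58, 163.58]. Speed limits (degrees/s): [159.86, 159.86, 180, 180, 180, 180].

## Interface

Orientations are given as a 3x3 rotation matrix whose columns are the frame's x, y, z axes.
In Python, from rig import readout, viewer, ticket gives the robot as it stands.
- The arm moves only by the tool send_rows, never from a script. Its argument "moves" is a list of rows, each a list of 6 numbers: the shift along the tool's x, y, z in units of 250 mm (1.0 is 250 mm), then the turn, a rotation vector about the tool's x, y, z in units of 90 degrees (1.0 is 90 degrees). A call has 1 to 12 rows; each row is the pose to reach, as a shift and turn from the pose commanded when the call began, along the tool's axes at that moment; what a row does not reach only later rows make up. A row lasts 1/10 s, in which the tool goes at most 50 mm and 8.59 degrees, less where a joint would pass 70% of its speed; a pose out of reach is approached as far as the arm can. A call with a number of a shift or a turn outside -1 to 1 is refused whole. A call with a gripper value outside its range is refused whole. "grip" is the opening, from 0 (shut) to 1 (fully open), set as the call begins (left out, the last holds). The fingers move at their own pace and stop on an object; the grip force is fixed at half the most. Time passes only in rows, so rows that repeat a pose let the fingers close. It gives the time, the measured TCP pose, the force, the opening and the grip force at its end, in the units of the state.
- readout.read_state(): the state, without advancing time (a new reading comes with each control period).
- viewer.capture(name): name is "scene" or "top" or "wrist"; returns (picture, depth): 400x640x3 uint8, red, green, blue; 400x640 float32, m along the optical axis (not along the pixel's ray), 0 where there is no reading.
- viewer.camera_info(name): a dict with "fx", "fy", "cx", "cy" (pixels), "R" (3x3) and "t" (3): a world point X has camera coordinates R X + t; the wrist camera has in their place "tool_from_camera" (4x4, takes a point from camera to tool coordinates, whose origin is the TCP and whose axes are the flange's). Camera axes: x right, y down, z forward; pixel columns grow to the right and rows downward; lengths in m; the calibration is good to about 2 mm. The wrist camera is an equidistant fisheye: a pixel r from the principal point sees the ray r / f radians off the axis. A picture is of the moment at which its call begins: read the wrist's pose just before it. camera_info takes no time and is no camera call.
- ticket.hand_in(): hands the job in; it is judged then, once.
The state is a dict: "time_s": time; "joint_positions": joint angles; "qvel": joint speeds; "tau": joint torques, N m; "position": TCP position; "tcp_rot": TCP orientation; "force": force on the tool from outside, world axes, zero at the start; "moment": the same for the moment, N m; "opening": opening from 0.0 (shut) to 1.0 (fully open); "grasp_force": force on a finger pad.
Only numpy, scipy, OpenCV 4.12 (cv2) and the standard library are available. Lean on these libraries where they do the work, as an engineer would, in place of code of your own. Each camera call takes 0.05 s, during which the arm holds its last target. There are 200 camera calls.

## Working session

There is one attempt and no reset: what is moved stays moved. The work goes in short steps, Python scripts to look and compute and a tool call to move; the robot and the scene stay as the last step left them, time stands still between calls to the robot, and variables do not carry over. Pictures are saved under pics/ and viewed, at most 14 in all, crops included, and the job is handed in when it is done.

Besides the shell and the picture viewer there is one more tool, called after "Call:" as a command line: name --pt "numbers of a row" for each row, then --argument value for the rest. send_rows: Moves the arm, as the interface text tells. Shifts and turns lie within -1 to 1; 1 stands for 250 mm of shift or 90 degrees of turn. Its arguments: {"type":"object","properties":{"moves":{"type":"array"},"grip":{"type":"number"}},"required":["moves"]}

```bash
ls; mkdir -p pics
cat > h.py <<'E'
import numpy as np, cv2
from rig import readout, viewer, ticket
def cap(n,f=None):
    p,d=viewer.capture(n)
    if f: cv2.imwrite('pics/'+f+'.png',p[:,:,::-1])
    return p,d
def ray(n,u,v,st=None):
    c=viewer.camera_info(n)
    if n=='wrist':
        T=np.array(c['tool_from_camera']); st=st or readout.read_state()
        x=(u-c['cx'])/c['fx']; y=(v-c['cy'])/c['fy']; r=np.hypot(x,y)
        d=np.array([x/r*np.sin(r),y/r*np.sin(r),np.cos(r)]) if r>1e-9 else np.array([0,0,1.])
        R=np.array(st['tcp_rot']); 
        return R@T[:3,3]+np.array(st['position']), R@T[:3,:3]@d
    R=np.array(c['R']);t=np.array(c['t'])
    return -R.T@t, R.T@np.array([(u-c['cx'])/c['fx'],(v-c['cy'])/c['fy'],1])
def onz(n,u,v,z,st=None):
    o,d=ray(n,u,v,st); return o+d*(z-o[2])/d[2]
def cross(r1,r2):
    (o1,d1),(o2,d2)=r1,r2
    A=np.stack([d1,-d2],1); s=np.linalg.lstsq(A,o2-o1,rcond=None)[0]
    a,b=o1+s[0]*d1,o2+s[1]*d2
    return (a+b)/2,np.linalg.norm(a-b)
def cloud(n,d):
    c=viewer.camera_info(n);R=np.array(c['R']);t=np.array(c['t'])
    v,u=np.mgrid[:d.shape[0],:d.shape[1]]
    P=np.stack([(u-c['cx'])/c['fx']*d,(v-c['cy'])/c['fy']*d,d],-1)
    return (P-t)@R
E
python3 - <<'E'
from h import *
np.set_printoptions(precision=4,suppress=True)
for n in('scene','top'):
    p,d=cap(n,n+'0'); np.savez('/tmp/'+n,p=p,d=d); c=viewer.camera_info(n); print(n,c)
print(viewer.camera_info('wrist')); s=readout.read_state(); print(s)
E
```

```text
pics
scene {'fx': 456.8568311277333, 'fy': 456.8568311277333, 'cx': 323.0384486059725, 'cy': 198.62715332507977, 'R': array([[ 0.897 ,  0.4418, -0.0166],
       [ 0.3283, -0.6906, -0.6444],
       [-0.2962,  0.5726, -0.7645]]), 't': array([-0.395 , -0.1582,  1.5546])}
top {'fx': 371.78071373386217, 'fy': 371.78071373386217, 'cx': 320.79562682719984, 'cy': 194.7624184008386, 'R': array([[-0.0234, -0.9997, -0.004 ],
       [-0.977 ,  0.0238, -0.2119],
       [ 0.2119, -0.0011, -0.9773]]), 't': array([-0.0662,  0.4777,  1.0821])}
{'fx': 309.70691628693146, 'fy': 309.70691628693146, 'cx': 320.4557437191984, 'cy': 200.32281047472753, 'tool_from_camera': array([[-0.0004, -0.9529, -0.3033,  0.0842],
       [ 1.    , -0.0003, -0.0004,  0.0006],
       [ 0.0003, -0.3033,  0.9529, -0.163 ],
       [ 0.    ,  0.    ,  0.    ,  1.    ]])}
{'time_s': 0.1, 'joint_positions': array([ 56.9231,  30.271 ,  82.1505,  -0.0001,  67.6889, -10.2285]), 'qvel': array([ 0.0178, -0.0877, -0.1773,  0.097 , -0.0635,  0.0468]), 'tau': array([  0.0001, -44.0983, -17.715 ,   0.0635,   0.0534,  -0.    ]), 'position': array([0.2423, 0.5754, 0.2217]), 'tcp_rot': array([[-0.9215,  0.3883, -0.001 ],
       [ 0.3883,  0.9215, -0.0016],
       [ 0.0003, -0.0019, -1.    ]]), 'force': array([ 0.1089, -0.0293, -0.1308]), 'moment': array([-0.0093, -0.0328,  0.0201]), 'grasp_force': 0.0, 'opening': 1.0001590407818821}
```

View pics/top0.png

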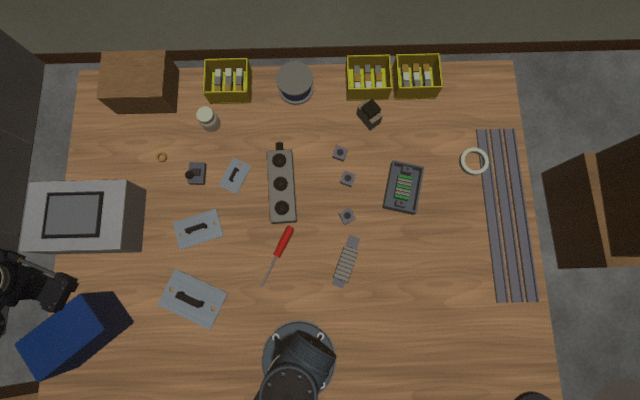

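View pics/scene0.png

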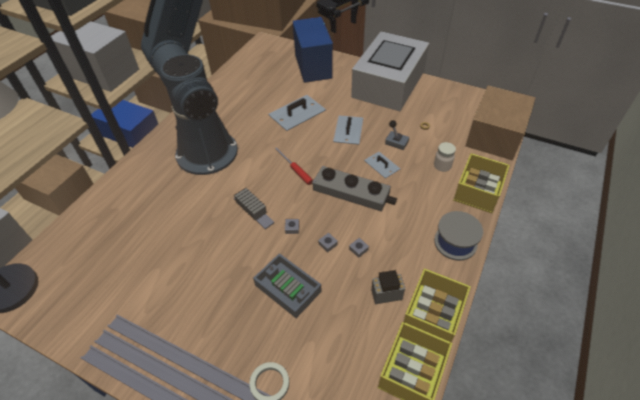

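The top view shows three plates. The middle-sized one is at (198,229), the small one at (235,176) and the large one at (193,298). The bay is at (404,187), the weights at (340,153), (347,179) and (347,216), the button heads at (279,160), (280,184) and (282,208), and the lever at (197,173) with its ball to the left. The scene view agrees: the middle plate is at (348,129) and the bay at (287,285).

Run:
```python
from h import *
np.set_printoptions(precision=4,suppress=True)
for n,L in (('plate',(198,229,.004)),('small',(235,176,.004)),('big',(193,298,.004)),('bay',(404,187,.04)),('w1',(340,153,.022)),('w2',(347,179,.022)),('w3',(347,216,.022)),('b1',(282,208,.068)),('b2',(280,184,.068)),('b3',(279,160,.068)),('lev',(197,173,.025)),('ball',(190,174,.08)),('driver',(283,240,.02))):
    print(n,onz('top',*L))
D=np.load('/tmp/top.npz'); P=cloud('top',D['d']); 
for u,v in((198,220),(404,165),(347,179),(280,184),(190,174),(250,150)): print(u,v,D['d'][v,u],P[v,u])
# plate contour
g=cv2.cvtColor(D['p'][:,:,::-1].copy(),cv2.COLOR_BGR2HSV)
m=((g[:,:,1]<70)&(g[:,:,2]>60)).astype(np.uint8)
for (u,v,z) in((198,229,.004),(404,187,.04),(340,153,.022),(347,179,.022),(347,216,.022),(281,186,.04)):
    n,l,s,c=cv2.connectedComponentsWithStats(m); 
    w=l[v-14:v+15,u-14:u+15]; k=np.bincount(w[w>0]).argmax() if (w>0).any() else 0
    cn=max(cv2.findContours((l==k).astype(np.uint8),0,1)[0],key=len)
    q=np.array([onz('top',*x[0],z)[:2] for x in cn],np.float32)
    print(u,v,cv2.minAreaRect(q))
```

```text
plate [0.3863 0.3079 0.004 ]
small [0.5547 0.1968 0.004 ]
big [0.1786 0.3132 0.004 ]
bay [ 0.4967 -0.3351  0.04  ]
w1 [ 0.6178 -0.1423  0.022 ]
w2 [ 0.5312 -0.1615  0.022 ]
w3 [ 0.4133 -0.1569  0.022 ]
b1 [0.4348 0.039  0.068 ]
b2 [0.5086 0.0449 0.068 ]
b3 [0.5845 0.048  0.068 ]
lev [0.5616 0.3123 0.025 ]
ball [0.5432 0.3144 0.08  ]
driver [0.3442 0.0411 0.02  ]
198 220 1.1642652 [0.4144 0.3087 0.0054]
404 165 1.172264 [ 0.5698 -0.3421  0.0317]
347 179 1.1705776 [ 0.5305 -0.1613  0.0247]
280 184 1.1203972 [0.5079 0.0446 0.0709]
190 174 1.1119368 [0.5414 0.3121 0.0865]
250 150 1.2160356 [0.6421 0.1504 0.002 ]
198 229 ((0.387937992811203, 0.3094113767147064), (0.09232132881879807, 0.1419639140367508), 17.368961334228516)
404 187 ((0.5003114938735962, -0.33520618081092834), (0.10092739015817642, 0.1529129147529602), 76.06379699707031)
340 153 ((0.6195272207260132, -0.14084312319755554), (0.03939587250351906, 0.042961299419403076), 68.25450897216797)
347 179 ((0.534223735332489, -0.1623631715774536), (0.039350010454654694, 0.04258454218506813), 66.55704498291016)
347 216 ((0.41547614336013794, -0.15654197335243225), (0.040254998952150345, 0.040377307683229446), 25.189247131347656)
281 186 ((0.5119432806968689, 0.045166000723838806), (0.23081500828266144, 0.0800270214676857), 3.119743824005127)
```

```bash
cat >> h.py <<'E'
from scipy.spatial.transform import Rotation as Ro
np.set_printoptions(precision=4,suppress=True)
def go(x,y,z,yaw):
    s=readout.read_state(); R=np.array(s['tcp_rot']); p=np.array(s['position'])
    a=np.radians(yaw); Y=np.array([np.cos(a),np.sin(a),0]); Z=np.array([0,0,-1.]); G=np.stack([np.cross(Y,Z),Y,Z],1)
    sh=R.T@(np.array([x,y,z])-p)/.25; tn=Ro.from_matrix(R.T@G).as_rotvec(degrees=True)/90
    print('t',round(s['time_s'],2),'pos',p,'yaw',np.degrees(np.arctan2(R[1,1],R[0,1])).round(1),'F',s['force'],'rows',(np.linalg.norm(sh)*5).round(1),(np.linalg.norm(tn)*90/8.59).round(1)); print('MOVE',np.r_[sh,tn].round(3).tolist())
E
python3 -c "
from h import *
go(.387,.308,.2,17.4)"
```

```text
t 0.1 pos [0.2423 0.5754 0.2217] yaw 67.2 F [ 0.1089 -0.0293 -0.1308] rows 6.1 5.8
MOVE [-0.949, -0.761, 0.088, -0.001, 0.0, 0.553]
```

Call:
send_rows --pt "-0.949 -0.761 0.088 0 0 0.553" --pt "-0.949 -0.761 0.088 0 0 0.553" --pt "-0.949 -0.761 0.088 0 0 0.553" --pt "-0.949 -0.761 0.088 0 0 0.553" --pt "-0.949 -0.761 0.088 0 0 0.553" --pt "-0.949 -0.761 0.088 0 0 0.553" --pt "-0.949 -0.761 0.088 0 0 0.553" --pt "-0.949 -0.761 0.088 0 0 0.553" --pt "-0.949 -0.761 0.088 0 0 0.553"

```text
time_s: 1.0
position: [0.3869, 0.3092, 0.2005]
tcp_rot: [[-0.3, 0.954, -0.001], [0.954, 0.3, 0.0], [0.001, -0.0, -1.0]]
force: [1.0, 0.1, -0.3]
opening: 1.0
grasp_force: 0.0
```

Run:
```python
from h import *
s=readout.read_state(); print(s['position'],s['qvel'])
cap('wrist','wr1'); go(.387,.308,.2,17.4)
```

```text
[0.3869 0.3092 0.2005] [ 1.4759 -0.0616 -0.2124 -0.1776 -0.0222 -0.0239]
t 1.05 pos [0.3867 0.3096 0.2005] yaw 17.5 F [-0.2692  0.1296 -0.8388] rows 0.0 0.0
MOVE [-0.007, -0.001, 0.002, -0.0, -0.0, 0.001]
```

View pics/wr1.png

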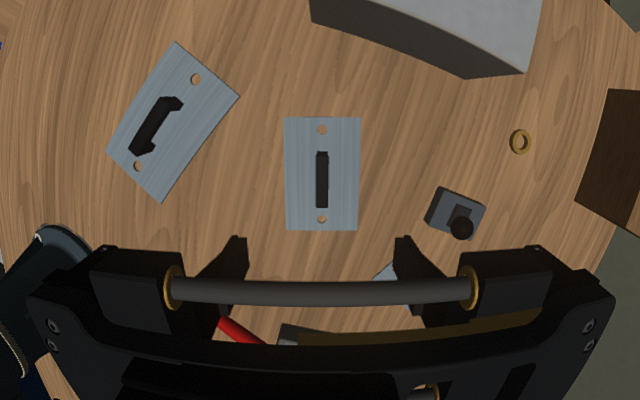

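The wrist view shows the middle plate centred at (321,175), with holes at (322,129) and (321,219) and the dark handle at (322,180). The lever ball is at (461,228).

```bash
cat >> h.py <<'E'
def rect(n,p,uv,z,st=None,s=70,v=60):
    g=cv2.cvtColor(p[:,:,::-1].copy(),cv2.COLOR_BGR2HSV)
    m=((g[:,:,1]<s)&(g[:,:,2]>v)).astype(np.uint8)
    l=cv2.connectedComponents(m)[1]; u,w=uv
    a=l[w-14:w+15,u-14:u+15]; k=np.bincount(a[a>0]).argmax()
    cn=max(cv2.findContours((l==k).astype(np.uint8),0,1)[0],key=len)
    return cv2.minAreaRect(np.array([onz(n,*map(float,x[0]),z,st)[:2] for x in cn],np.float32))
E
python3 - <<'E'
from h import *
p=cv2.imread('pics/wr1.png')[:,:,::-1]; st=readout.read_state()
st['position']=np.array([.3869,.3093,.2005])
r=rect('wrist',p,(310,175),.004,st); print(r)
for q in((322,129),(321.5,219.3)): print(onz('wrist',*q,.004,st))
# handle: dark mask inside plate
g=p.max(2); m=np.zeros_like(g); m[140:210,290:350]=g[140:210,290:350]<50
ys,xs=np.nonzero(m); print(xs.min(),xs.max(),ys.min(),ys.max(),xs.mean(),ys.mean())
print('hc',cross(ray('wrist',xs.mean(),ys.mean(),st),ray('top',197,228)))
# plate corners two views
print('top', rect('top',np.load('/tmp/top.npz')['p'],(198,229),.004))
print(cross(ray('wrist',322,129,st),ray('top',214,222.5)))
go(r[0][0],r[0][1],.013,17.7)
E
```

```text
((0.3876691460609436, 0.3108366131782532), (0.09131719172000885, 0.14098107814788818), 17.243988037109375)
[0.3716 0.3637 0.004 ]
[0.4045 0.2575 0.004 ]
316 327 152 207 321.50678733031674 179.69834087481146
hc (array([0.3884, 0.308 , 0.0133]), np.float64(0.0002710639393032065))
top ((0.387937992811203, 0.3094113767147064), (0.09232132881879807, 0.1419639140367508), 17.368961334228516)
(array([ 0.4089,  0.3363, -0.2302]), np.float64(0.06503511324696686))
t 1.05 pos [0.3867 0.3096 0.2005] yaw 17.5 F [-0.2692  0.1296 -0.8388] rows 3.8 0.0
MOVE [0.003, 0.005, 0.75, -0.0, -0.0, -0.002]
```

Call:
send_rows --pt "0.002 0.004 0.6 0 0 0" --pt "0.002 0.004 0.6 0 0 0" --pt "0.002 0.004 0.6 0 0 0" --pt "0.002 0.004 0.6 0 0 0" --pt "0.002 0.004 0.74 0 0 0" --pt "0.002 0.004 0.74 0 0 0" --pt "0.002 0.004 0.74 0 0 0"

```text
time_s: 1.75
position: [0.3886, 0.3104, 0.0176]
tcp_rot: [[-0.3, 0.954, 0.002], [0.954, 0.3, 0.001], [0.0, 0.002, -1.0]]
force: [-0.7, 0.1, 1.0]
opening: 1.002
grasp_force: 0.0
```

Call:
send_rows --grip 0 --pt "0 0 0 0 0 0" --pt "0 0 0 0 0 0" --pt "0 0 0 0 0 0" --pt "0 0 0 0 0 0" --pt "0 0 0 0 0 0" --pt "0 0 0 0 0 0" --pt "0 0 0 0 0 0" --pt "0 0 0 0 0 0"

```text
time_s: 2.55
position: [0.3881, 0.3092, 0.0154]
tcp_rot: [[-0.299, 0.954, -0.0], [0.954, 0.299, -0.0], [-0.0, -0.0, -1.0]]
force: [-0.3, -0.1, -0.5]
opening: 0.358
grasp_force: 0.0
```

Call:
send_rows --pt "0 0 0 0 0 0" --pt "0 0 0 0 0 0" --pt "0 0 0 0 0 0" --pt "0 0 0 0 0 0" --pt "0 0 0 0 0 0" --pt "0 0 0 0 0 0"

```text
time_s: 3.15
position: [0.3882, 0.3093, 0.0154]
tcp_rot: [[-0.299, 0.954, -0.0], [0.954, 0.299, -0.0], [-0.0, -0.0, -1.0]]
force: [0.4, -0.1, -1.4]
opening: 0.156
grasp_force: 30.0
```

```bash
python3 -c "
from h import *
go(.388,.309,.19,17.4)
go(.44,0.05,.19,-43)"
```

```text
t 3.15 pos [0.3882 0.3093 0.0154] yaw 17.4 F [ 0.4317 -0.1051 -1.379 ] rows 3.5 0.0
MOVE [-0.001, -0.001, -0.698, -0.0, 0.0, -0.0]
t 3.15 pos [0.3882 0.3093 0.0154] yaw 17.4 F [ 0.4317 -0.1051 -1.379 ] rows 6.3 7.0
MOVE [-1.052, -0.112, -0.698, -0.0, 0.0, 0.671]
```

Call:
send_rows --pt "0 0 -0.1 0 0 0" --pt "0 0 -0.25 0 0 0" --pt "0 0 -0.4 0 0 0" --pt "0 0 -0.6 0 0 0" --pt "-0.1 -0.01 -0.7 0 0 0.1" --pt "-0.25 -0.03 -0.7 0 0 0.19" --pt "-0.4 -0.05 -0.7 0 0 0.28" --pt "-0.55 -0.07 -0.7 0 0 0.37" --pt "-0.7 -0.09 -0.7 0 0 0.46" --pt "-0.85 -0.1 -0.7 0 0 0.55" --pt "-0.95 -0.11 -0.7 0 0 0.64" --pt "-1.0 -0.11 -0.7 0 0 0.7"

```text
time_s: 4.35
position: [0.4364, 0.0604, 0.1903]
tcp_rot: [[0.72, 0.694, -0.001], [0.694, -0.72, -0.0], [-0.001, -0.0, -1.0]]
force: [-0.6, -0.3, -2.8]
opening: 0.156
grasp_force: 30.0
```

```bash
python3 -c "
from h import *
go(.499,-.335,.19,-104)
st=readout.read_state();print(st['opening'],st['grasp_force'],st['joint_positions'])
p,d=cap('top','t2'); np.savez('/tmp/top',p=p,d=d); print(rect('top',p,(404,187),.04))
for q in((340,153),(347,179),(347,216)): print(rect('top',p,q,.022))"
```

```text
t 4.35 pos [0.4364 0.0604 0.1903] yaw -46.0 F [-0.6476 -0.2917 -2.7795] rows 8.0 6.7
MOVE [-0.918, 1.312, 0.001, 0.0, 0.001, 0.644]
0.1556453695753827 29.995102286338806 [ -6.6949  19.1083 109.6176  -0.0336  51.323   39.3651]
((0.4992809295654297, -0.3342415690422058), (0.1024768054485321, 0.1554470658302307), 76.0073471069336)
((0.6194942593574524, -0.14102694392204285), (0.039540622383356094, 0.043583858758211136), 67.05976104736328)
((0.5342408418655396, -0.16234798729419708), (0.03917229175567627, 0.04277327284216881), 67.22010803222656)
((0.41547614336013794, -0.15654197335243225), (0.040254998952150345, 0.040377307683229446), 25.189247131347656)
```

```bash
python3 -c "
from h import *
go(.344,-.296,.19,-104)"
```

```text
t 4.4 pos [0.4374 0.0596 0.1904] yaw -46.1 F [ 1.466  -1.5821 -2.6068] rows 7.4 6.7
MOVE [-1.255, 0.767, 0.003, 0.001, -0.0, 0.643]
```

Call:
send_rows --pt "-0.15 0.09 0 0 0 0.08" --pt "-0.3 0.18 0 0 0 0.17" --pt "-0.45 0.27 0 0 0 0.26" --pt "-0.6 0.36 0 0 0 0.35" --pt "-0.75 0.45 0 0 0 0.44" --pt "-0.9 0.54 0 0 0 0.53" --pt "-1.0 0.61 0 0 0 0.6" --pt "-1.0 0.65 0 0 0 0.643" --pt "-1.0 0.7 0 0 0 0.643"

```text
time_s: 5.3
position: [0.3797, -0.2373, 0.1902]
tcp_rot: [[0.972, -0.234, -0.001], [-0.234, -0.972, 0.002], [-0.002, -0.001, -1.0]]
force: [0.8, 1.2, -1.9]
opening: 0.16
grasp_force: 30.0
```

```bash
python3 -c "
from h import *
go(.344,-.296,.19,-104)"
```

```text
t 5.3 pos [ 0.3797 -0.2373  0.1902] yaw -103.5 F [ 0.8473  1.2024 -1.9017] rows 1.4 0.1
MOVE [-0.084, 0.261, 0.0, -0.001, 0.001, 0.005]
```

Call:
send_rows --pt "-0.05 0.15 0 0 0 0.005" --pt "-0.084 0.261 0 0 0 0.005" --pt "-0.084 0.261 0 0 0 0.005" --pt "-0.084 0.261 0 0 0 0.005"

```text
time_s: 5.7
position: [0.3448, -0.2953, 0.1903]
tcp_rot: [[0.971, -0.24, -0.0], [-0.24, -0.971, 0.002], [-0.001, -0.001, -1.0]]
force: [-0.3, 0.5, -2.9]
opening: 0.156
grasp_force: 30.0
```

```bash
python3 -c "
from h import *
import pickle
st=readout.read_state(); p,d=cap('wrist','wr2'); pickle.dump((st,p,d),open('/tmp/wr2','wb')); print(st['position'],st['opening'])"
```

```text
[ 0.3448 -0.2953  0.1903] 0.15569096744650704
```

View pics/wr2.png

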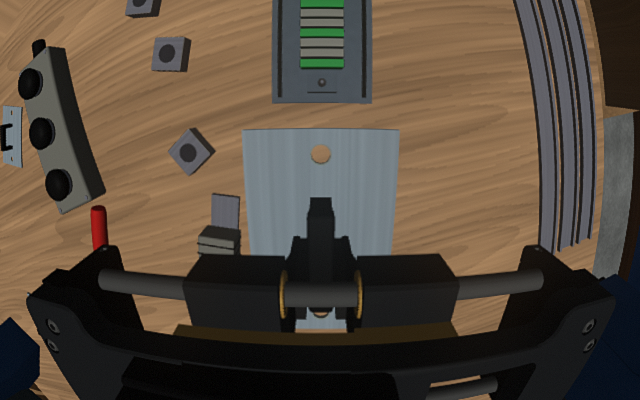

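The wrist view shows the held cover, with its front hole at (321,154). The bay is ahead, its near edge at row 101 and its near pin at about (322,82). I'll zoom in on the pin.

Run:
```python
from h import *
import pickle
st,p,d=pickle.load(open('/tmp/wr2','rb'))
a=cv2.resize(p[55:115,270:375],None,fx=7,fy=7,interpolation=cv2.INTER_CUBIC)
T,_=np.load('/tmp/top.npz')['p'],0
b=cv2.resize(T[155:220,375:435],None,fx=2.3*2,fy=2.3*2,interpolation=cv2.INTER_CUBIC)
cv2.imwrite('pics/z1.png',a[:,:,::-1]); cv2.imwrite('pics/z2.png',cv2.resize(T[155:220,375:435],None,fx=9,fy=9,interpolation=cv2.INTER_CUBIC)[:,:,::-1])
# hole centroid
g=cv2.cvtColor(p[:,:,::-1].copy(),cv2.COLOR_BGR2HSV); m=np.zeros((400,640),np.uint8); m[138:170,300:342]=g[138:170,300:342,1]>70
ys,xs=np.nonzero(m); print('hole',xs.mean(),ys.mean(),len(xs))
h=onz('wrist',xs.mean(),ys.mean(),st['position'][2]-.0114,st); R=np.array(st['tcp_rot']); print('hole in tool',R.T@(h-st['position']))
print('pin',onz('wrist',321,82,.058,st), 'edges', [onz('wrist',u,101.5,.04,st) for u in(272.5,371.5)])
```

```text
hole 320.2091254752852 153.5893536121673 263
hole in tool [ 0.056  -0.0008  0.0114]
pin [ 0.4471 -0.3202  0.058 ] edges [array([ 0.4416, -0.2688,  0.04  ]), array([ 0.4179, -0.3652,  0.04  ])]
```

View pics/z1.png

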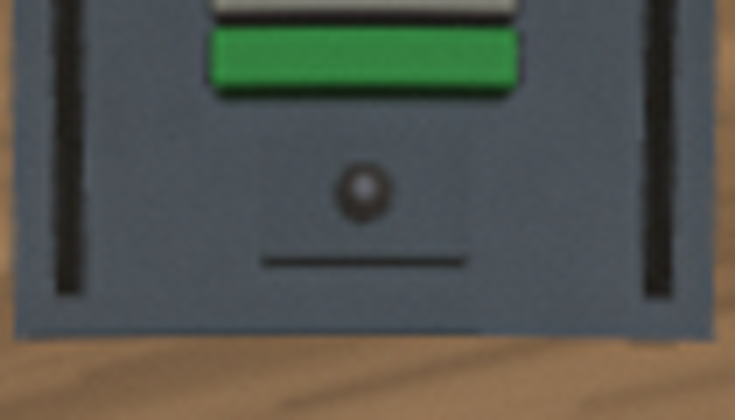

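View pics/z2.png

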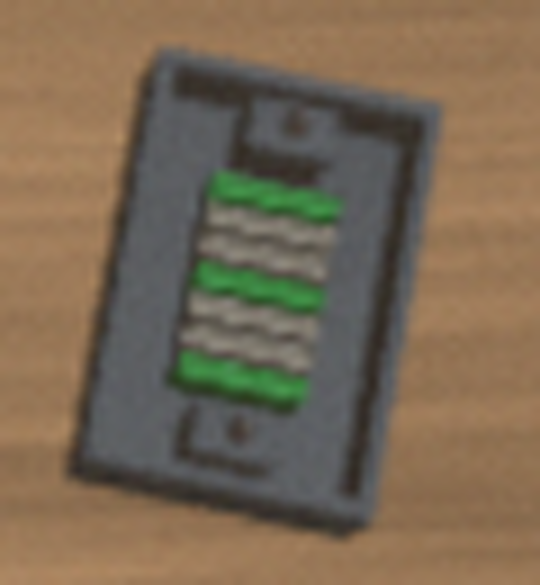

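The zooms show the near pin tip at wrist (321.4,81.4). In the top view the pins are at (407.2,168.1) and (400.9,202.3).

Run:
```python
from h import *
import pickle
st,p,d=pickle.load(open('/tmp/wr2','rb'))
a,b=onz('top',407.2,168.1,.054),onz('top',400.9,202.3,.054); v=a-b
print(a,b,(a+b)/2,np.linalg.norm(v),np.degrees(np.arctan2(v[1],v[0])))
print('pin',onz('wrist',321.4,81.5,.056,st)); print(cross(ray('wrist',321.4,81.5,st),ray('top',400.9,202.3)))
print('top depth rim z',cloud('top',np.load('/tmp/top.npz')['d'])[[165,180],[398,424]])
e=[onz('wrist',u,v,.04,st) for u,v in((272.5,103),(371.5,103))]; m=(e[0]+e[1])/2; dv=e[0]-e[1]; print('edge mid',m,np.linalg.norm(dv),np.degrees(np.arctan2(dv[1],dv[0])), 'centre',m+.075*np.array([.970,-.242,0]))
```

```text
[ 0.553 -0.346  0.054] [ 0.4462 -0.3192  0.054 ] [ 0.4996 -0.3326  0.054 ] 0.11018084051296252 -14.095891727436987
pin [ 0.4477 -0.3207  0.056 ]
(array([ 0.4482, -0.3211,  0.0445]), np.float64(0.0005603438217792156))
top depth rim z [[ 0.5756 -0.3271  0.0137]
 [ 0.5264 -0.4089  0.0047]]
edge mid [ 0.4283 -0.3166  0.04  ] 0.09929024698137992 76.17984701543453 centre [ 0.5011 -0.3348  0.04  ]
```

```bash
python3 -c "
from h import *
go(.4998,-.3342,.19,-104)"
```

```text
t 5.75 pos [ 0.3449 -0.2947  0.1902] yaw -103.8 F [ 0.1447  0.5632 -2.6397] rows 3.2 0.0
MOVE [0.639, 0.006, 0.0, -0.001, 0.001, 0.002]
```

Call:
send_rows --pt "0.15 0.001 0 0 0 0.002" --pt "0.3 0.003 0 0 0 0.002" --pt "0.45 0.004 0 0 0 0.002" --pt "0.58 0.006 0.1 0 0 0.002" --pt "0.639 0.006 0.2 0 0 0.002" --pt "0.639 0.006 0.3 0 0 0.002" --pt "0.639 0.006 0.36 0 0 0.002" --pt "0.639 0.006 0.4 0 0 0.002" --pt "0.639 0.006 0.4 0 0 0.002" --pt "0.639 0.006 0.4 0 0 0.002"

```text
time_s: 6.75
position: [0.4999, -0.3355, 0.091]
tcp_rot: [[0.97, -0.243, 0.0], [-0.243, -0.97, -0.0], [0.0, 0.0, -1.0]]
force: [-0.2, -0.8, -2.7]
opening: 0.154
grasp_force: 30.0
```

```bash
python3 -c "
from h import *
go(.4998,-.3342,.068,-104)"
```

```text
t 6.75 pos [ 0.4999 -0.3355  0.091 ] yaw -104.1 F [-0.2395 -0.7535 -2.6657] rows 0.5 0.0
MOVE [-0.002, -0.005, 0.092, 0.0, -0.0, -0.001]
```

Call:
send_rows --pt "-0.001 -0.003 0.02 0 0 0" --pt "-0.001 -0.003 0.04 0 0 0" --pt "-0.001 -0.003 0.06 0 0 0" --pt "-0.001 -0.003 0.075 0 0 0" --pt "-0.001 -0.003 0.085 0 0 0" --pt "-0.001 -0.003 0.092 0 0 0" --pt "-0.001 -0.003 0.092 0 0 0"

```text
time_s: 7.45
position: [0.4992, -0.3351, 0.0672]
tcp_rot: [[0.97, -0.244, -0.0], [-0.244, -0.97, 0.0], [-0.0, -0.0, -1.0]]
force: [-0.6, 0.6, -2.9]
opening: 0.155
grasp_force: 30.0
```

Call:
send_rows --pt "0 0 0.01 0 0 0" --pt "0 0 0.02 0 0 0" --pt "0 0 0.03 0 0 0" --pt "0 0 0.038 0 0 0" --pt "0 0 0.044 0 0 0" --pt "0 0 0.048 0 0 0" --pt "0 0 0.048 0 0 0"

```text
time_s: 8.15
position: [0.4994, -0.3352, 0.0556]
tcp_rot: [[0.97, -0.244, -0.0], [-0.244, -0.97, -0.0], [0.0, 0.0, -1.0]]
force: [0.1, 0.2, -3.6]
opening: 0.155
grasp_force: 30.0
```

Call:
send_rows --pt "0 0 0.003 0 0 0" --pt "0 0 0.006 0 0 0" --pt "0 0 0.009 0 0 0" --pt "0 0 0.009 0 0 0"

```text
time_s: 8.55
position: [0.4995, -0.3352, 0.0554]
tcp_rot: [[0.97, -0.244, 0.0], [-0.244, -0.97, -0.001], [0.001, 0.001, -1.0]]
force: [-2.8, 1.8, 11.7]
opening: 0.159
grasp_force: 30.0
```

Call:
send_rows --grip 0.6 --pt "0 0 0 0 0 0" --pt "0 0 0 0 0 0" --pt "0 0 0 0 0 0" --pt "0 0 0 0 0 0" --pt "0 0 0 0 0 0" --pt "0 0 -0.1 0 0 0" --pt "0 0 -0.25 0 0 0" --pt "0 0 -0.45 0 0 0" --pt "0 0 -0.6 0 0 0" --pt "0 0 -0.6 0 0 0"

```text
time_s: 9.55
position: [0.5025, -0.3379, 0.2095]
tcp_rot: [[0.97, -0.244, 0.01], [-0.244, -0.97, -0.009], [0.011, 0.007, -1.0]]
force: [1.5, -0.1, -0.1]
opening: 0.6
grasp_force: 0.0
```

Run:
```python
from h import *
import pickle
p,d=cap('top','t3'); np.savez('/tmp/top',p=p,d=d)
for q in((340,153),(347,179),(347,216)): print(rect('top',p,q,.022))
c=viewer.camera_info('top'); P=cloud('top',d)
for z,n in((.004,'bench'),):pass
# cover edges pixel z
print(P[165:170:4,[396,400,412]][...,2], rect('top',p,(404,187),.044,s=70,v=100))
for q,a in(((.534,-.162),67),((.415,-.157),25)): go(q[0],q[1],.15,a)
```

```text
((0.5129168033599854, 0.08221510052680969), (0.4188252091407776, 1.0051360130310059), 72.24128723144531)
((0.48891910910606384, -0.3302510976791382), (0.6740308403968811, 0.6858330965042114), 89.99373626708984)Traceback (most recent call last):
  File "<stdin>", line 4, in <module>
  File "h.py", line 42, in rect
    return cv2.minAreaRect(np.array([onz(n,*map(float,x[0]),z,st)[:2] for x in cn],np.float32))
                                     ~~~^^^^^^^^^^^^^^^^^^^^^^^^^
  File "h.py", line 18, in onz
    o,d=ray(n,u,v,st); return o+d*(z-o[2])/d[2]
        ~~~^^^^^^^^^^
  File "h.py", line 8, in ray
    c=viewer.camera_info(n)
ValueError: time passes only in moves, steps and waits
```

```bash
sed -i 's/^def cap/import functools\nCI=functools.lru_cache(None)(viewer.camera_info)\ndef cap/; s/viewer.camera_info(n)/CI(n)/' h.py; python3 -c "
from h import *
go(.43,-.1,.2,-87)"
```

```text
t 9.6 pos [ 0.5009 -0.3366  0.2066] yaw -104.1 F [0.5614 0.4189 0.3021] rows 4.9 2.0
MOVE [-0.506, -0.849, 0.02, 0.003, -0.004, -0.19]
```

Call:
send_rows --grip 0.8 --pt "-0.506 -0.849 0.02 0 0 -0.19" --pt "-0.506 -0.849 0.02 0 0 -0.19" --pt "-0.506 -0.849 0.02 0 0 -0.19" --pt "-0.506 -0.849 0.02 0 0 -0.19" --pt "-0.506 -0.849 0.02 0 0 -0.19" --pt "-0.506 -0.849 0.02 0 0 -0.19" --pt "-0.506 -0.849 0.02 0 0 -0.19" --pt "-0.506 -0.849 0.02 0 0 -0.19"

```text
time_s: 10.4
position: [0.429, -0.0992, 0.1978]
tcp_rot: [[0.999, 0.052, -0.0], [0.052, -0.999, -0.0], [-0.0, 0.0, -1.0]]
force: [-0.5, -1.0, 0.1]
opening: 0.799
grasp_force: 0.0
```

```bash
python3 -c "
from h import *
import pickle
st=readout.read_state(); p,d=cap('wrist','wr3'); pickle.dump((st,p,d),open('/tmp/wr3','wb')); print(st['position'],st['qvel'])
p,d=cap('top','t3');np.savez('/tmp/top',p=p,d=d)"
```

```text
[ 0.429  -0.0992  0.1978] [-0.9126  0.1654 -0.9226  0.1108  0.1746  0.0673]
```

View pics/wr3.png

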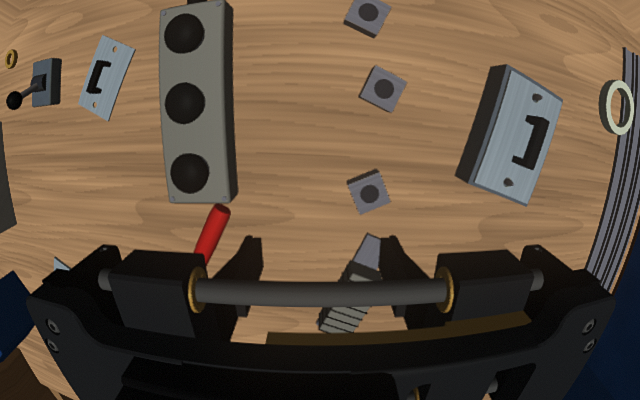

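View pics/t3.png

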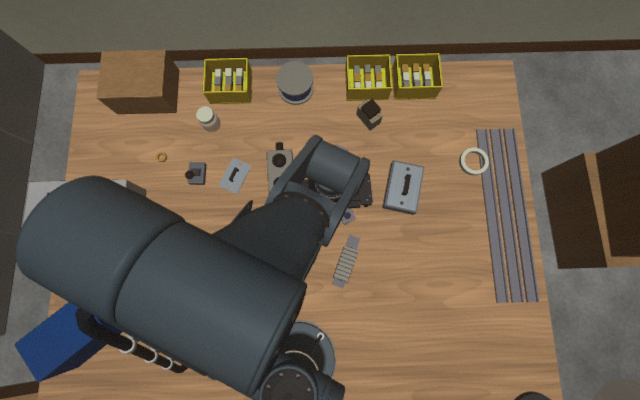

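In the wrist view the cover lies flush, with the pins through it at (537,97) and (508,183). The weights are at (368,13), (383,89) and (369,193), and the button heads at (184,33), (185,103) and (190,173). The top view agrees for the cover at (404,187).

```bash
cat >> h.py <<'E'
def blob(p,uv,thr=60,w=28):
    u,v=uv; u0,v0=max(u-w,0),max(v-w,0); q=(p[v0:v+w,u0:u+w].max(2)<thr).astype(np.uint8)
    n,l,s,c=cv2.connectedComponentsWithStats(q); k=l[v-v0,u-u0]
    cn=max(cv2.findContours((l==k).astype(np.uint8),0,1)[0],key=len)[:,0]+[u0,v0]
    return cn.astype(float)
def disc(n,p,uv,z,st=None,thr=60,w=28):
    q=np.array([onz(n,*x,z,st)[:2] for x in blob(p,uv,thr,w)],np.float32); e=cv2.fitEllipse(q)
    return np.round(e[0]+e[1],4)
E
python3 - <<'E'
from h import *
import pickle
st,p,d=pickle.load(open('/tmp/wr3','rb'))
for q in((368,12),(384,89),(370,194)): print('w',disc('wrist',p,q,.022,st,w=14),p[q[1],q[0]],rect('wrist',p,q,.022,st))
for q in((184,33),(185,103),(190,173)):
    print('b',disc('wrist',p,q,.056,st,thr=45),disc('wrist',p,q,.06,st,thr=45))
print('box',rect('wrist',p,(212,135),.04,st))
T=cv2.imread('pics/top0.png')[:,:,::-1]
for q in((282,208),(280,184),(279,160)): print('bt',disc('top',T,q,.056,thr=45,w=12))
print('box',rect('top',T,(281,186),.04))
E
```

```text
Traceback (most recent call last):
  File "h.py", line 42, in rect
    a=l[w-14:w+15,u-14:u+15]; k=np.bincount(a[a>0]).argmax()
                                ~~~~~~~~~~~~~~~~~~~~~~~~~~^^
ValueError: attempt to get argmax of an empty sequence
```

Run:
```python
from h import *
import pickle
st,p,d=pickle.load(open('/tmp/wr3','rb'))
for q in((368,16),(384,89),(370,194)):
    print('w',disc('wrist',p,q,.022,st,w=14,thr=75),p[q[1],q[0]],p[q[1],q[0]+14]); 
    if q[1]>20: print(rect('wrist',p,q,.022,st))
for q in((184,33),(185,103),(190,173)):
    print('b',disc('wrist',p,q,.056,st,thr=45),disc('wrist',p,q,.06,st,thr=45))
T=cv2.imread('pics/top0.png')[:,:,::-1]
for q in((282,208),(280,184),(279,160)): print('bt',disc('top',T,q,.056,thr=45,w=12))
print('box',rect('top',T,(281,186),.04))
```

```text
w [ 0.6218 -0.1402  0.0205  0.0206] [53 51 49] [106 105 110]
w [ 0.5358 -0.1619  0.0207  0.021 ] [54 50 50] [102 100 104]
((0.5354527831077576, -0.16126196086406708), (0.03990648314356804, 0.040208637714385986), 67.498779296875)
w [ 0.4158 -0.1554  0.0206  0.021 ] [51 49 48] [106 104 109]
((0.416401743888855, -0.15519952774047852), (0.04040609672665596, 0.039802633225917816), 26.29175567626953)
b [0.5887 0.051  0.0417 0.0466] [0.5877 0.0491 0.0411 0.046 ]
b [0.514  0.0472 0.0417 0.0451] [0.514  0.0453 0.0412 0.0445]
b [0.4392 0.0431 0.0416 0.0458] [0.4402 0.0413 0.0411 0.0452]
bt [0.4389 0.0417 0.0816 0.0839]
bt [0.5136 0.0478 0.0829 0.0861]
bt [0.5897 0.0509 0.0846 0.0873]
box ((0.5119432806968689, 0.045166000723838806), (0.23081500828266144, 0.0800270214676857), 3.119743824005127)
```

Call:
send_rows --pt "0.03 -0.2 0 0 0 0" --pt "0.03 -0.4 0 0 0 0" --pt "0.03 -0.58 0 0 0 0" --pt "0.03 -0.58 0 0 0 0" --pt "0.03 -0.58 0 0 0 0" --pt "0.03 -0.58 0 0 0 0"

```text
time_s: 11.1
position: [0.4293, 0.0455, 0.1983]
tcp_rot: [[0.999, 0.051, 0.001], [0.051, -0.999, -0.001], [0.001, 0.001, -1.0]]
force: [-0.2, -0.3, -0.5]
opening: 0.797
grasp_force: 0.0
```

Run:
```python
from h import *
import pickle
st=readout.read_state(); p,d=cap('wrist','wr4'); pickle.dump((st,p,d),open('/tmp/wr4','wb')); print(st['position'],st['qvel'])
R=np.array(st['tcp_rot']); c=CI('wrist'); T=np.array(c['tool_from_camera'])
for X in((.439,.0425,.06),(.514,.0465,.06),(.5885,.0505,.06)):
    q=T[:3,:3].T@(R.T@(np.array(X)-st['position'])-T[:3,3]); th=np.arccos(q[2]/np.linalg.norm(q)); r=np.hypot(*q[:2]); uv=(int(c['cx']+c['fx']*th*q[0]/r),int(c['cy']+c['fy']*th*q[1]/r))
    print(uv,[disc('wrist',p,uv,z,st,thr=45,w=40) for z in(.056,.06)])
print(rect('wrist',p,(320,120),.04,st,s=70,v=70))
```

```text
[0.4293 0.0455 0.1983] [-1.0985 -0.0727  0.1988  0.1288  0.0592  0.183 ]
(324, 179) [array([0.4387, 0.0434, 0.0421, 0.0422]), array([0.4397, 0.0435, 0.0415, 0.0416])]
(324, 104) [array([0.514 , 0.0473, 0.0419, 0.0422]), array([0.514 , 0.0473, 0.0414, 0.0417])]
(324, 28) [array([0.5892, 0.0513, 0.042 , 0.0426]), array([0.5882, 0.0512, 0.0415, 0.0421])]
((0.513879656791687, 0.047375600785017014), (0.22661079466342926, 0.07852242887020111), 3.1078970432281494)
```

View pics/wr4.png

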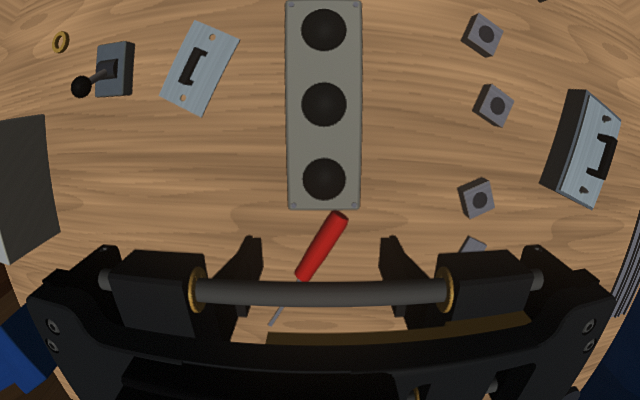

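The wrist view shows the three heads in one column, at (324,29), (324,104) and (324,179), and the three weights at (485,34), (496,105) and (478,199). Nothing has been knocked so far.

```bash
python3 -c "
from h import *
go(.6213,-.1405,.15,-112.7)"
```

```text
t 11.15 pos [0.4292 0.0452 0.1983] yaw -87.2 F [ 0.975  -0.2732 -0.1092] rows 5.4 3.0
MOVE [0.73, 0.78, 0.194, 0.0, -0.0, 0.284]
```

Call:
send_rows --grip 0.75 --pt "0.14 0.15 0.0 0 0 0.06" --pt "0.28 0.3 0.0 0 0 0.12" --pt "0.42 0.45 0.05 0 0 0.2" --pt "0.56 0.6 0.1 0 0 0.284" --pt "0.68 0.73 0.15 0 0 0.284" --pt "0.73 0.78 0.194 0 0 0.284" --pt "0.73 0.78 0.194 0 0 0.284" --pt "0.73 0.78 0.194 0 0 0.284" --pt "0.73 0.78 0.194 0 0 0.284"

```text
time_s: 12.05
position: [0.6196, -0.1385, 0.15]
tcp_rot: [[0.923, -0.385, -0.001], [-0.385, -0.923, 0.001], [-0.001, -0.0, -1.0]]
force: [0.2, -0.0, 0.1]
opening: 0.751
grasp_force: 0.0
```

```bash
cat >> h.py <<'E'
def proj(X,st):
    c=CI('wrist'); T=np.array(c['tool_from_camera']); R=np.array(st['tcp_rot'])
    q=T[:3,:3].T@(R.T@(np.array(X)-st['position'])-T[:3,3]); th=np.arctan2(np.hypot(*q[:2]),q[2]); r=np.hypot(*q[:2])
    return int(c['cx']+c['fx']*th*q[0]/r),int(c['cy']+c['fy']*th*q[1]/r)
def look(f,X,z,thr=75,w=20,zz=None):
    import pickle
    st=readout.read_state(); p,d=cap('wrist',f); pickle.dump((st,p,d),open('/tmp/'+f,'wb'))
    uv=proj(X,st); e=disc('wrist',p,uv,z,st,thr,w); R=np.array(st['tcp_rot'])
    print(f,st['position'],'uv',uv,'disc',e,'in tool',(R.T@(np.r_[e[:2],z]-st['position']))[:2])
E
python3 -c "
from h import *
look('w1a',(.6215,-.1405,.022),.022,w=24)
go(.6218,-.1405,.005,-112.7)"
```

```text
w1a [ 0.6196 -0.1385  0.15  ] uv (322, 188) disc [ 0.6213 -0.1399  0.021   0.0212] in tool [0.0023 0.0006]
t 12.1 pos [ 0.6198 -0.1382  0.1504] yaw -112.6 F [ 0.0983 -0.2206  0.1537] rows 2.9 0.0
MOVE [0.011, 0.006, 0.581, -0.0, 0.0, 0.001]
```

Call:
send_rows --pt "0.008 0.003 0.18 0 0 0" --pt "0.008 0.003 0.36 0 0 0" --pt "0.008 0.003 0.48 0 0 0" --pt "0.008 0.003 0.54 0 0 0" --pt "0.008 0.003 0.58 0 0 0" --pt "0.008 0.003 0.58 0 0 0" --pt "0.008 0.003 0.58 0 0 0"

```text
time_s: 12.8
position: [0.6235, -0.1402, 0.0063]
tcp_rot: [[0.923, -0.384, 0.003], [-0.384, -0.923, -0.001], [0.003, 0.0, -1.0]]
force: [-0.4, 0.7, 0.4]
opening: 0.75
grasp_force: 0.0
```

Call:
send_rows --grip 0 --pt "0 0 0 0 0 0" --pt "0 0 0 0 0 0" --pt "0 0 0 0 0 0" --pt "0 0 0 0 0 0" --pt "0 0 0 0 0 0" --pt "0 0 0 0 0 0"

```text
time_s: 13.4
position: [0.6225, -0.1403, 0.0053]
tcp_rot: [[0.923, -0.384, 0.0], [-0.384, -0.923, -0.001], [0.001, 0.0, -1.0]]
force: [-0.5, -1.1, 3.8]
opening: 0.456
grasp_force: 30.0
```

```bash
python3 -c "
from h import *
go(.5904,.0510,.15,-86.9)
st=readout.read_state(); print(proj(np.array(st['position'])+[0,0,.0167],st))"
```

```text
t 13.4 pos [ 0.6225 -0.1403  0.0053] yaw -112.6 F [-0.4576 -1.0902  3.8205] rows 4.8 3.0
MOVE [-0.412, -0.657, -0.579, 0.0, -0.0, -0.285]
(321, 265)
```

Call:
send_rows --pt "0 0 -0.12 0 0 0" --pt "0 0 -0.28 0 0 0" --pt "0 0 -0.45 0 0 0" --pt "-0.04 -0.08 -0.579 0 0 -0.05" --pt "-0.14 -0.22 -0.579 0 0 -0.12" --pt "-0.24 -0.38 -0.579 0 0 -0.2" --pt "-0.34 -0.54 -0.579 0 0 -0.285" --pt "-0.4 -0.64 -0.579 0 0 -0.285" --pt "-0.412 -0.657 -0.579 0 0 -0.285" --pt "-0.412 -0.657 -0.579 0 0 -0.285" --pt "-0.412 -0.657 -0.579 0 0 -0.285"

```text
time_s: 14.5
position: [0.5905, 0.0504, 0.1491]
tcp_rot: [[0.999, 0.053, -0.0], [0.053, -0.999, -0.0], [-0.0, 0.0, -1.0]]
force: [0.2, 0.8, -2.8]
opening: 0.452
grasp_force: 30.0
```

Run:
```python
from h import *
try: look('w1b',np.array(readout.read_state()['position'])+[0,0,.0167],readout.read_state()['position'][2]+.0167,w=26)
except Exception as e: print(e)
st=readout.read_state(); print(st['opening'],st['grasp_force'])
p=cv2.imread('pics/w1b.png'); cv2.imwrite('pics/w1c.png',cv2.resize(p[130:300,220:420],None,fx=3,fy=3))
go(.5904,.0510,.075,-86.9)
```

```text
w1b [0.5905 0.0504 0.1491] uv (321, 266) disc [0.5848 0.0508 0.028  0.029 ] in tool [-0.0056 -0.0007]
0.45650321394174787 29.99920427799225
t 14.55 pos [0.5907 0.05   0.1492] yaw -87.0 F [ 0.127   0.1362 -2.8315] rows 1.5 0.0
MOVE [-0.001, -0.004, 0.297, 0.0, 0.0, -0.001]
```

View pics/w1c.png

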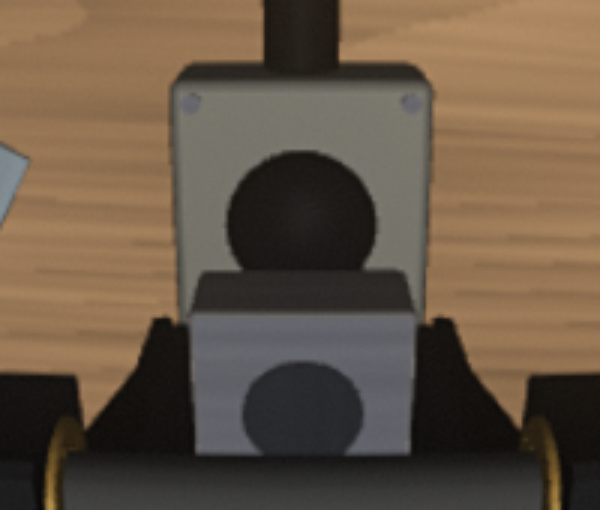

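The crop shows the held weight, its mark centred at about crop (303,412), with the front edge of its top face at crop row 312. The head ahead is centred at column 301, so they line up sideways.

Run:
```python
from h import *
import pickle
st,_,_=pickle.load(open('/tmp/w1b','rb')); R=np.array(st['tcp_rot']); z=st['position'][2]+.0167
for n,u,v in(('edge',303,312),('marktop',303,361),('markL',243,412),('markR',363,412)):
    X=onz('wrist',220+u/3-.33,130+v/3-.33,z,st); print(n,R.T@(X-st['position']))
print('edgebot',R.T@(onz('wrist',320.7,130+272/3,st['position'][2]-.0053,st)-st['position']))
for u in (226,377): print('head',onz('wrist',220+u/3-.33,130+222/3,.058,st))
```

```text
edge [ 0.0193 -0.0006 -0.0167]
marktop [ 0.0098 -0.0006 -0.0167]
markL [-0.0006 -0.0114 -0.0167]
markR [-0.0007  0.0103 -0.0167]
edgebot [ 0.0178 -0.0005  0.0053]
head [0.5888 0.0731 0.058 ]
head [0.5911 0.0295 0.058 ]
```

Call:
send_rows --pt "-0.002 -0.003 0.15 0 0 0" --pt "-0.002 -0.003 0.22 0 0 0" --pt "-0.002 -0.003 0.26 0 0 0" --pt "-0.002 -0.003 0.285 0 0 0" --pt "-0.002 -0.003 0.297 0 0 0" --pt "-0.002 -0.003 0.305 0 0 0" --pt "-0.002 -0.003 0.312 0 0 0" --pt "-0.002 -0.003 0.318 0 0 0" --pt "-0.002 -0.003 0.322 0 0 0" --pt "-0.002 -0.003 0.322 0 0 0"

```text
time_s: 15.55
position: [0.5904, 0.0519, 0.0695]
tcp_rot: [[0.999, 0.054, 0.002], [0.054, -0.999, -0.0], [0.002, 0.0, -1.0]]
force: [-0.1, -0.5, -0.5]
opening: 0.454
grasp_force: 30.0
```

Call:
send_rows --pt "0 0.002 0.003 0 0 0" --pt "0 0.002 0.005 0 0 0" --pt "0 0.002 0.005 0 0 0" --pt "0 0.002 0.005 0 0 0"

```text
time_s: 15.95
position: [0.59, 0.0516, 0.0679]
tcp_rot: [[0.999, 0.054, 0.0], [0.054, -0.999, 0.0], [0.0, -0.0, -1.0]]
force: [1.6, 0.0, -2.1]
opening: 0.456
grasp_force: 30.0
```

Call:
send_rows --pt "0 0.002 0.002 0 0 0" --pt "0 0.002 0.003 0 0 0" --pt "0 0.002 0.003 0 0 0" --pt "0 0.002 0.003 0 0 0"

```text
time_s: 16.35
position: [0.5901, 0.0513, 0.0675]
tcp_rot: [[0.999, 0.053, 0.001], [0.053, -0.999, 0.0], [0.001, -0.0, -1.0]]
force: [-0.3, 3.7, 4.4]
opening: 0.458
grasp_force: 30.0
```

Call:
send_rows --grip 0.65 --pt "0 0 -0.003 0 0 0" --pt "0 0 -0.003 0 0 0" --pt "0 0 -0.003 0 0 0" --pt "0 0 -0.003 0 0 0" --pt "0 0 -0.003 0 0 0" --pt "0 0 -0.05 0 0 0" --pt "0 0 -0.12 0 0 0" --pt "0 0 -0.25 0 0 0" --pt "0 0 -0.4 0 0 0" --pt "0 0 -0.4 0 0 0"

```text
time_s: 17.35
position: [0.5939, 0.0507, 0.1732]
tcp_rot: [[0.998, 0.054, 0.012], [0.054, -0.999, -0.001], [0.012, 0.002, -1.0]]
force: [0.6, 0.5, 0.8]
opening: 0.647
grasp_force: 0.0
```

Run:
```python
from h import *
look('w1d',(.589,.0508,.085),.085,w=24)
go(.534,-.1605,.18,-112.6)
```

```text
w1d [0.5939 0.0507 0.1732] uv (320, 211) disc [0.5865 0.0538 0.0195 0.0211] in tool [-0.0083 -0.0037]
t 17.4 pos [0.5922 0.0508 0.1708] yaw -86.9 F [-1.1228 -0.0566 -0.031 ] rows 4.4 3.0
MOVE [-0.277, 0.831, -0.038, -0.0, -0.005, 0.285]
```

Run:
```python
from h import *
look('w1e',(.589,.0508,.085),.085,w=24)
p=cv2.imread('pics/w1e.png'); cv2.imwrite('pics/w1f.png',cv2.resize(p[140:270,220:420],None,fx=4,fy=4))
```

```text
w1e [0.5922 0.0508 0.1708] uv (320, 209) disc [0.5865 0.0538 0.0198 0.021 ] in tool [-0.0061 -0.0034]
```

View pics/w1f.png

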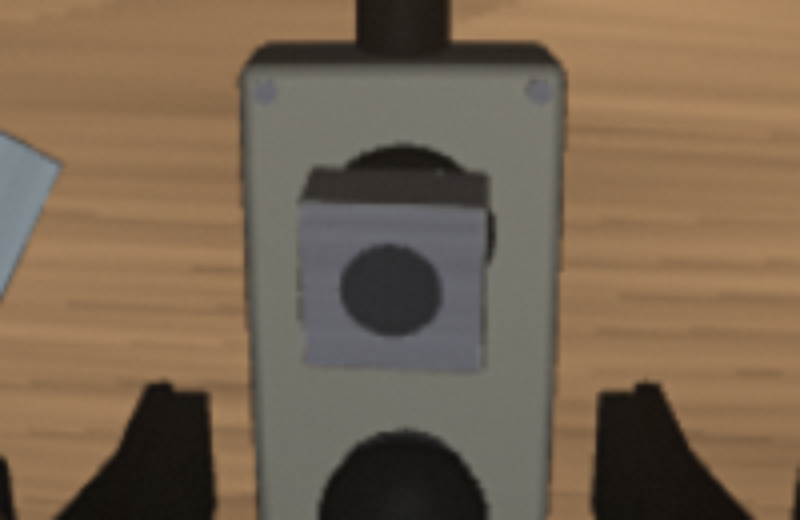

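The weight stands on the far head with its mark at crop (391,290), about 3 mm left of the head centre. That is a slight tilt of roughly 3.5°, but it is stable: two looks gave the same reading. On the next ones I'll avoid lateral load at release.

Call:
send_rows --grip 0.75 --pt "-0.02 0.08 -0.038 0 -0.005 0.05" --pt "-0.08 0.25 -0.038 0 -0.005 0.12" --pt "-0.14 0.42 -0.038 0 -0.005 0.2" --pt "-0.2 0.6 -0.038 0 -0.005 0.285" --pt "-0.25 0.75 0.0 0 -0.005 0.285" --pt "-0.277 0.831 0.05 0 -0.005 0.285" --pt "-0.277 0.831 0.08 0 -0.005 0.285" --pt "-0.277 0.831 0.08 0 -0.005 0.285" --pt "-0.277 0.831 0.08 0 -0.005 0.285" --pt "-0.277 0.831 0.08 0 -0.005 0.285"

```text
time_s: 18.45
position: [0.5322, -0.159, 0.1472]
tcp_rot: [[0.924, -0.382, -0.008], [-0.382, -0.924, 0.001], [-0.008, 0.002, -1.0]]
force: [0.1, 0.4, 0.5]
opening: 0.748
grasp_force: 0.0
```

```bash
cat >> h.py <<'E'
def wloc(f,X,yaw):
    import pickle
    look(f,X,.022,w=26); st,p,d=pickle.load(open('/tmp/'+f,'rb')); uv=proj(X,st)
    r=rect('wrist',p,uv,.022,st); print(r,st['qvel'].round(1)); go(r[0][0],r[0][1],.005,yaw)
E
python3 -c "
from h import *
wloc('w2a',(.535,-.1615,.022),-112.5)"
```

```text
w2a [ 0.5322 -0.159   0.1472] uv (322, 187) disc [ 0.5355 -0.1616  0.0205  0.0213] in tool [0.005 0.001]
((0.5362657904624939, -0.16191066801548004), (0.0393260195851326, 0.04013646021485329), 67.5387954711914) [ 0.1 -0.4 -0.3 -0.  -0.1 -0.1]
t 18.5 pos [ 0.5323 -0.1591  0.1474] yaw -112.5 F [ 0.2481  0.263  -0.4078] rows 2.8 0.0
MOVE [0.023, 0.003, 0.569, 0.001, 0.004, 0.0]
```

Call:
send_rows --pt "0.021 0.003 0.18 0 0.004 0" --pt "0.021 0.003 0.36 0 0.004 0" --pt "0.021 0.003 0.48 0 0.004 0" --pt "0.021 0.003 0.54 0 0.004 0" --pt "0.021 0.003 0.569 0 0.004 0" --pt "0.021 0.003 0.569 0 0.004 0" --pt "0.021 0.003 0.569 0 0.004 0"

```text
time_s: 19.2
position: [0.5362, -0.1628, 0.0057]
tcp_rot: [[0.924, -0.383, -0.0], [-0.383, -0.924, -0.002], [0.001, 0.002, -1.0]]
force: [-0.2, -0.4, -0.6]
opening: 0.749
grasp_force: 0.0
```

Call:
send_rows --grip 0 --pt "0 0 0 0 0 0" --pt "0 0 0 0 0 0" --pt "0 0 0 0 0 0" --pt "0 0 0 0 0 0" --pt "0 0 0 0 0 0" --pt "0 0 0 0 0 0"

```text
time_s: 19.8
position: [0.5355, -0.1628, 0.0052]
tcp_rot: [[0.923, -0.384, -0.001], [-0.384, -0.923, -0.001], [-0.001, 0.002, -1.0]]
force: [-0.3, 1.0, 3.7]
opening: 0.461
grasp_force: 30.0
```

```bash
python3 -c "
from h import *
go(.5150,.0465,.15,-86.9)
print(readout.read_state()['grasp_force'])"
```

```text
t 19.8 pos [ 0.5355 -0.1628  0.0052] yaw -112.6 F [-0.2809  0.9524  3.7402] rows 5.1 3.0
MOVE [-0.398, -0.741, -0.58, 0.001, 0.001, -0.285]
30.00062584877014
```

Call:
send_rows --pt "0 0 -0.12 0 0 0" --pt "0 0 -0.28 0 0 0" --pt "0 0 -0.45 0 0 0" --pt "-0.04 -0.08 -0.58 0 0 -0.05" --pt "-0.12 -0.22 -0.58 0 0 -0.12" --pt "-0.2 -0.38 -0.58 0 0 -0.2" --pt "-0.29 -0.54 -0.58 0 0 -0.285" --pt "-0.37 -0.68 -0.58 0 0 -0.285" --pt "-0.4 -0.741 -0.58 0 0 -0.285" --pt "-0.4 -0.741 -0.58 0 0 -0.285" --pt "-0.4 -0.741 -0.58 0 0 -0.285" --pt "-0.4 -0.741 -0.58 0 0 -0.285"

```text
time_s: 21.0
position: [0.5145, 0.0459, 0.1493]
tcp_rot: [[0.999, 0.053, -0.002], [0.053, -0.999, -0.001], [-0.002, 0.001, -1.0]]
force: [-0.2, -0.3, -3.1]
opening: 0.451
grasp_force: 30.0
```

```bash
cat >> h.py <<'E'
def held(f,H):
    import pickle
    st=readout.read_state(); p,d=cap('wrist',f); pickle.dump((st,p,d),open('/tmp/'+f,'wb')); R=np.array(st['tcp_rot']); pos=np.array(st['position'])
    h=p[:,:,:].astype(int).max(2)
    col=h[225:262,316:326].mean(1); k=225+np.argmax(np.diff(col[:20])); kk=k+3+np.argmin(np.diff(col[k-225+3:]))
    row=h[265,270:372]; d=np.abs(row-50)
    q=(h[258:270]<75); xs=[ (np.nonzero(r[295:346])[0].min()+295,np.nonzero(r[295:346])[0].max()+295) for r in q if r[295:346].any()]
    L=max(xs,key=lambda a:a[1]-a[0]); z=pos[2]+.0168
    T=lambda u,v:R.T@(onz('wrist',u,v,z,st)-pos)
    print(pos,st['opening'].__round__(3),'edge row',k,'->cx',T(321,k+.5)[0]-.02,'marktop',kk,'->cx',T(321,kk+.5)[0]-.0104,'mark y',T(np.mean(L),266)[1],L)
    uv=proj(H,st); b=blob(p,(uv[0],uv[1]),45,34); b=b[b[:,1]<b[:,1].min()+30]; i=b[:,0].argmin(),b[:,0].argmax()
    print('head y',[onz('wrist',*b[j],.057,st)[1] for j in i],'top x',onz('wrist',b[:,0].mean(),b[:,1].min(),.056,st)[0]-.022)
E
python3 -c "
from h import *
held('w2b',(.522,.0473,.06)); go(.5142,.0465,.0745,-86.9)"
```

```text
[0.5145 0.0459 0.1493] 0.451 edge row 232 ->cx -8.11553202697407e-06 marktop 248 ->cx 0.0003596158701877489 mark y -0.0006452173661882613 (np.int64(301), np.int64(340))
head y [np.float64(0.06859289289718651), np.float64(0.025750636758147746)] top x 0.5134716464363286
t 21.05 pos [0.5146 0.0457 0.1493] yaw -87.0 F [-0.1185  0.6681 -2.3679] rows 1.5 0.0
MOVE [-0.001, -0.004, 0.299, 0.001, 0.001, -0.001]
```

Call:
send_rows --pt "-0.002 -0.004 0.15 0 0 0" --pt "-0.002 -0.004 0.22 0 0 0" --pt "-0.002 -0.004 0.26 0 0 0" --pt "-0.002 -0.004 0.27 0 0 0" --pt "-0.002 -0.004 0.27 0 0 0" --pt "-0.002 -0.004 0.27 0 0 0" --pt "-0.002 -0.004 0.27 0 0 0"

```text
time_s: 21.75
position: [0.5145, 0.0476, 0.083]
tcp_rot: [[0.999, 0.054, 0.0], [0.054, -0.999, -0.001], [0.0, 0.001, -1.0]]
force: [0.2, -0.4, -3.1]
opening: 0.458
grasp_force: 30.0
```

```bash
python3 -c "
from h import *
go(.514,.0466,.068,-86.9)"
```

```text
t 21.75 pos [0.5145 0.0476 0.083 ] yaw -86.9 F [ 0.2171 -0.3641 -3.144 ] rows 0.3 0.0
MOVE [-0.002, 0.004, 0.06, 0.001, -0.0, -0.0]
```

Call:
send_rows --pt "-0.001 0.003 0 0 0 0" --pt "-0.001 0.003 0 0 0 0" --pt "-0.001 0.003 0 0 0 0" --pt "-0.001 0.003 0 0 0 0" --pt "-0.001 0.003 0 0 0 0" --pt "-0.001 0.003 0 0 0 0"

```text
time_s: 22.35
position: [0.5134, 0.0471, 0.0821]
tcp_rot: [[0.999, 0.054, -0.002], [0.054, -0.999, -0.001], [-0.002, 0.001, -1.0]]
force: [-0.7, 0.2, -4.2]
opening: 0.454
grasp_force: 30.0
```

```bash
python3 -c "
from h import *
go(.514,.0466,.068,-86.9)
held('w2c',(.522,.0473,.06))"
```

```text
t 22.35 pos [0.5134 0.0471 0.0821] yaw -86.9 F [-0.6691  0.2211 -4.23  ] rows 0.3 0.0
MOVE [0.002, 0.002, 0.056, 0.001, 0.001, -0.0]
[0.5134 0.0471 0.0821] 0.454 edge row 232 ->cx -9.186950107219899e-06 marktop 248 ->cx 0.0003593872139141599 mark y -0.0006455157111682114 (np.int64(301), np.int64(340))
head y [np.float64(0.07006796527082215), np.float64(0.024338513431802)] top x 0.5015810381764413
```

Call:
send_rows --pt "0.002 0.002 0.01 0 0 0" --pt "0.002 0.002 0.02 0 0 0" --pt "0.002 0.002 0.03 0 0 0" --pt "0.002 0.002 0.04 0 0 0" --pt "0.002 0.002 0.048 0 0 0" --pt "0.002 0.002 0.054 0 0 0" --pt "0.002 0.002 0.056 0 0 0" --pt "0.002 0.002 0.056 0 0 0" --pt "0.002 0.002 0.056 0 0 0"

```text
time_s: 23.3
position: [0.5139, 0.0465, 0.0682]
tcp_rot: [[0.999, 0.054, -0.002], [0.054, -0.999, -0.001], [-0.002, 0.001, -1.0]]
force: [-0.6, 0.1, -1.1]
opening: 0.455
grasp_force: 30.0
```

Call:
send_rows --grip 0.65 --pt "0 0 0 0 0 0" --pt "0 0 0 0 0 0" --pt "0 0 0 0 0 0" --pt "0 0 0 0 0 0" --pt "0 0 0 0 0 0" --pt "0 0 -0.05 0 0 0" --pt "0 0 -0.12 0 0 0" --pt "0 0 -0.25 0 0 0" --pt "0 0 -0.4 0 0 0" --pt "0 0 -0.4 0 0 0" --pt "0 0 -0.4 0 0 0" --pt "0 0 -0.4 0 0 0"

```text
time_s: 24.5
position: [0.5132, 0.0468, 0.1677]
tcp_rot: [[0.999, 0.054, -0.003], [0.054, -0.999, -0.001], [-0.004, 0.001, -1.0]]
force: [0.2, -0.3, 0.1]
opening: 0.648
grasp_force: 0.0
```

```bash
python3 -c "
from h import *
look('w2e',(.514,.0467,.085),.085,w=24)
import pickle
st,p,d=pickle.load(open('/tmp/w2e','rb'))
u=proj((.589,.052,.085),st); print('w1 now',disc('wrist',p,u,.085,st,75,22))
go(.4165,-.155,.15,-64)"
```

```text
w2e [0.5132 0.0468 0.1677] uv (321, 205) disc [0.5107 0.0484 0.0195 0.0209] in tool [-0.0022 -0.0018]
w1 now [0.5866 0.0538 0.0207 0.0211]
t 24.55 pos [0.513  0.0468 0.1672] yaw -86.9 F [0.5485 0.0948 0.8561] rows 4.5 2.7
MOVE [-0.429, 0.785, 0.071, -0.0, 0.003, -0.255]
```

Call:
send_rows --grip 0.75 --pt "-0.08 0.15 0 0 0 -0.05" --pt "-0.16 0.3 0.0 0 0 -0.1" --pt "-0.25 0.45 0.03 0 0 -0.16" --pt "-0.34 0.62 0.071 0 0 -0.22" --pt "-0.41 0.75 0.071 0 0.003 -0.257" --pt "-0.429 0.785 0.071 0 0.003 -0.257" --pt "-0.429 0.785 0.071 0 0.003 -0.257" --pt "-0.429 0.785 0.071 0 0.003 -0.257" --pt "-0.429 0.785 0.071 0 0.003 -0.257" --pt "-0.429 0.785 0.071 0 0.003 -0.257"

```text
time_s: 25.55
position: [0.4179, -0.1539, 0.1507]
tcp_rot: [[0.896, 0.443, 0.003], [0.443, -0.896, 0.0], [0.002, 0.001, -1.0]]
force: [0.7, -0.1, 0.2]
opening: 0.75
grasp_force: 0.0
```

```bash
python3 -c "
from h import *
wloc('w3a',(.4162,-.1553,.022),-64)
p,d=cap('top','t4'); c=CI('top')
# weights on buttons: depth of top faces
P=cloud('top',d)
R=np.array(c['R']);t=np.array(c['t'])
for X in((.5865,.0535,.085),(.511,.048,.085)):
    q=R@np.array(X)+t; u,v=c['cx']+c['fx']*q[0]/q[2],c['cy']+c['fy']*q[1]/q[2]; u0,v0=int(round(u)),int(round(v))
    A=P[v0-4:v0+5,u0-4:u0+5].reshape(-1,3); f=np.linalg.lstsq(np.c_[A[:,:2]-A[:,:2].mean(0),np.ones(len(A))],A[:,2],rcond=None)[0]; print((u,v),f)
"
```

```text
w3a [ 0.4179 -0.1539  0.1507] uv (321, 194) disc [ 0.4158 -0.1555  0.0204  0.021 ] in tool [-0.0029  0.0004]
((0.41610467433929443, -0.15549488365650177), (0.0392763651907444, 0.03910070285201073), 25.858522415161133) [-0.2 -0.1 -0.  -0.1  0.  -0.2]
t 25.6 pos [ 0.4179 -0.154   0.1508] yaw -63.7 F [ 0.1359 -0.2591 -0.4055] rows 2.9 0.0
MOVE [-0.011, 0.002, 0.583, 0.001, -0.002, 0.004]
(np.float64(276.5273807099829), np.float64(157.68825306647207)) [ 0.127  -0.0613  0.085 ]
(np.float64(278.32842672517245), np.float64(181.87597877190925)) [-3.192  -1.1622  0.1125]
```

Call:
send_rows --pt "-0.011 0.002 0.18 0 0 0.002" --pt "-0.011 0.002 0.36 0 0 0.002" --pt "-0.011 0.002 0.48 0 0 0.002" --pt "-0.011 0.002 0.54 0 0 0.002" --pt "-0.011 0.002 0.583 0 0 0.002" --pt "-0.011 0.002 0.583 0 0 0.002" --pt "-0.011 0.002 0.583 0 0 0.002"

```text
time_s: 26.35
position: [0.4161, -0.1568, 0.0053]
tcp_rot: [[0.898, 0.439, 0.003], [0.439, -0.898, -0.0], [0.003, 0.002, -1.0]]
force: [0.5, 0.3, 0.2]
opening: 0.75
grasp_force: 0.0
```

Call:
send_rows --grip 0 --pt "0 0 0 0 0 0" --pt "0 0 0 0 0 0" --pt "0 0 0 0 0 0" --pt "0 0 0 0 0 0" --pt "0 0 0 0 0 0" --pt "0 0 0 0 0 0"

```text
time_s: 26.95
position: [0.4158, -0.1568, 0.0054]
tcp_rot: [[0.899, 0.439, 0.003], [0.439, -0.899, -0.0], [0.003, 0.002, -1.0]]
force: [0.2, 0.2, 5.6]
opening: 0.457
grasp_force: 30.0
```

```bash
python3 -c "
from h import *
go(.4400,.043,.15,-86.9)
print(readout.read_state()['grasp_force'])"
```

```text
t 26.95 pos [ 0.4158 -0.1568  0.0054] yaw -64.0 F [0.2075 0.2191 5.5865] rows 5.0 2.7
MOVE [0.439, -0.675, -0.578, 0.001, -0.002, 0.255]
30.002272725105286
```

Call:
send_rows --pt "0 0 -0.12 0 0 0" --pt "0 0 -0.28 0 0 0" --pt "0 0 -0.45 0 0 0" --pt "0.04 -0.07 -0.578 0 0 0.05" --pt "0.14 -0.21 -0.578 0 0 0.12" --pt "0.23 -0.36 -0.578 0 0 0.2" --pt "0.33 -0.5 -0.578 0 0 0.255" --pt "0.41 -0.62 -0.578 0 0 0.255" --pt "0.439 -0.675 -0.578 0 -0.002 0.255" --pt "0.439 -0.675 -0.578 0 -0.002 0.255" --pt "0.439 -0.675 -0.578 0 -0.002 0.255" --pt "0.439 -0.675 -0.578 0 -0.002 0.255"

```text
time_s: 28.15
position: [0.4397, 0.0423, 0.1493]
tcp_rot: [[0.999, 0.053, -0.001], [0.053, -0.999, -0.001], [-0.001, 0.001, -1.0]]
force: [-0.4, 0.4, -1.3]
opening: 0.456
grasp_force: 30.0
```

```bash
python3 -c "
from h import *
held('w3b',(.447,.0434,.06)); go(.4400,.043,.082,-86.9)"
```

```text
[0.4397 0.0423 0.1493] 0.456 edge row 231 ->cx 0.0005443460653902742 marktop 247 ->cx 0.0009442897197549129 mark y -0.0006456095727107339 (np.int64(301), np.int64(340))
head y [np.float64(0.06425969329528385), np.float64(0.022058820643094185)] top x 0.4387557839085759
t 28.2 pos [0.4398 0.0421 0.1494] yaw -87.0 F [-0.0636  0.7245 -2.1092] rows 1.3 0.0
MOVE [0.001, -0.004, 0.27, 0.001, 0.001, -0.001]
```

Call:
send_rows --pt "0 0 0.15 0 0 0" --pt "0 0 0.22 0 0 0" --pt "0 0 0.26 0 0 0" --pt "0 0 0.27 0 0 0" --pt "0 0 0.27 0 0 0" --pt "0 0 0.27 0 0 0" --pt "0 0 0.27 0 0 0" --pt "0 0 0.27 0 0 0" --pt "0 0 0.27 0 0 0"

```text
time_s: 29.1
position: [0.4401, 0.043, 0.0825]
tcp_rot: [[0.999, 0.054, 0.001], [0.054, -0.999, -0.001], [0.001, 0.001, -1.0]]
force: [-0.2, -0.4, -2.8]
opening: 0.46
grasp_force: 30.0
```

```bash
python3 -c "
from h import *
go(.4396,.0421,.068,-86.9)"
```

```text
t 29.1 pos [0.4401 0.043  0.0825] yaw -86.9 F [-0.1577 -0.4103 -2.8259] rows 0.3 0.0
MOVE [-0.002, 0.004, 0.058, 0.001, -0.0, -0.0]
```

Call:
send_rows --pt "-0.001 0.003 0.01 0 0 0" --pt "-0.001 0.003 0.02 0 0 0" --pt "-0.001 0.003 0.03 0 0 0" --pt "-0.001 0.003 0.04 0 0 0" --pt "-0.001 0.003 0.048 0 0 0" --pt "-0.001 0.003 0.054 0 0 0" --pt "-0.001 0.003 0.056 0 0 0" --pt "-0.001 0.003 0.056 0 0 0" --pt "-0.001 0.003 0.056 0 0 0"

```text
time_s: 30.0
position: [0.4396, 0.0422, 0.0681]
tcp_rot: [[0.999, 0.054, -0.0], [0.054, -0.999, -0.001], [-0.0, 0.001, -1.0]]
force: [-0.3, -0.1, -0.1]
opening: 0.453
grasp_force: 30.0
```

Call:
send_rows --grip 0.65 --pt "0 0 0 0 0 0" --pt "0 0 0 0 0 0" --pt "0 0 0 0 0 0" --pt "0 0 0 0 0 0" --pt "0 0 0 0 0 0" --pt "0 0 -0.05 0 0 0" --pt "0 0 -0.12 0 0 0" --pt "0 0 -0.25 0 0 0" --pt "0 0 -0.4 0 0 0" --pt "0 0 -0.52 0 0 0" --pt "0 0 -0.52 0 0 0" --pt "0 0 -0.52 0 0 0"

```text
time_s: 31.2
position: [0.4398, 0.0423, 0.1985]
tcp_rot: [[0.999, 0.054, 0.001], [0.054, -0.999, -0.001], [0.001, 0.001, -1.0]]
force: [0.0, 0.5, -1.3]
opening: 0.652
grasp_force: 0.0
```

Run:
```python
from h import *
import pickle
st=readout.read_state(); p,d=cap('wrist','w3e'); pickle.dump((st,p,d),open('/tmp/w3e','wb')); print(st['position'],st['qvel'].round(1))
for X,h in(((.4395,.043,.085),(.4389,.0434)),((.511,.0484,.085),(.514,.0473)),((.5866,.0538,.085),(.5891,.0512))):
    e=disc('wrist',p,proj(X,st),.085,st,75,26); print(e,e[:2]-h)
go(.45,.2,.2,-86.9)
cv2.imwrite('pics/w3f.png',cv2.resize(p[0:230,240:400],None,fx=2.6,fy=2.6)[:,:,::-1])
```

```text
[0.4398 0.0423 0.1985] [-0.1  2.   1.6 -0.   0.1  0. ]
[0.4372 0.0442 0.0196 0.0211] [-0.0017  0.0008]
[0.5107 0.0485 0.0204 0.0209] [-0.0033  0.0012]
[0.5865 0.0536 0.0209 0.0215] [-0.0026  0.0024]
t 31.25 pos [0.439  0.0424 0.1976] yaw -86.9 F [-1.0591 -0.0111  0.6237] rows 3.2 0.0
MOVE [0.078, -0.627, -0.01, 0.0, 0.001, -0.0]
```

View pics/w3f.png

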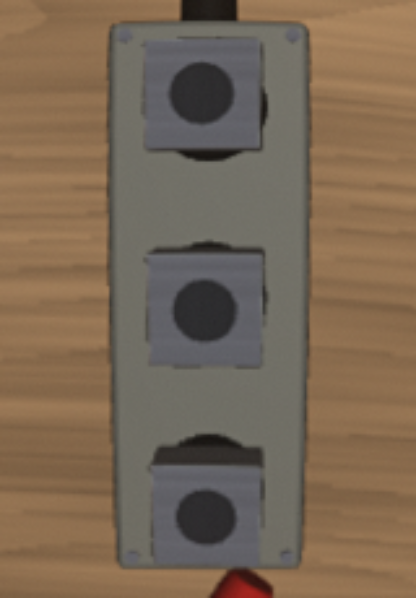

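The wrist view shows all three weights standing on their heads, with marks at crop (202,92), (204,310) and (206,516). They sit 2–3 mm off centre and are steady. Next I'll look at the lever.

Call:
send_rows --grip 0 --pt "0.02 -0.18 0 0 0 0" --pt "0.04 -0.36 0 0 0 0" --pt "0.06 -0.54 0 0 0 0" --pt "0.08 -0.72 0 0 0 0" --pt "0.09 -0.9 0 0 0 0" --pt "0.09 -0.99 0 0 0 0" --pt "0.09 -0.99 0 0 0 0" --pt "0.09 -0.99 0 0 0 0" --pt "0.09 -0.99 0 0 0 0" --pt "0.09 -0.99 0 0 0 0"

```text
time_s: 32.25
position: [0.4488, 0.2893, 0.1974]
tcp_rot: [[0.999, 0.052, -0.002], [0.052, -0.999, -0.001], [-0.002, 0.001, -1.0]]
force: [0.2, 0.6, 0.5]
opening: 0.004
grasp_force: 0.0
```

Run:
```python
from h import *
import pickle
st=readout.read_state(); p,d=cap('wrist','lv'); pickle.dump((st,p,d),open('/tmp/lv','wb')); print(st['position'])
u=proj((.56,.312,.025),st); print(u,proj((.543,.314,.075),st))
x0,y0=max(u[0]-80,0),max(u[1]-70,0); print(x0,y0)
cv2.imwrite('pics/lvz.png',cv2.resize(p[y0:y0+140,x0:x0+160],None,fx=4,fy=4,interpolation=cv2.INTER_CUBIC)[:,:,::-1])
p,d=cap('top','t5'); c=CI('top'); P=cloud('top',d); R=np.array(c['R']);t=np.array(c['t'])
for X in((.5865,.0535,.085),(.511,.0485,.085),(.4372,.0442,.085)):
    q=R@np.array(X)+t; u,v=c['cx']+c['fx']*q[0]/q[2],c['cy']+c['fy']*q[1]/q[2]; u0,v0=int(round(u)),int(round(v))
    A=P[v0-4:v0+5,u0-4:u0+5].reshape(-1,3); f=np.linalg.lstsq(np.c_[A[:,:2]-A[:,:2].mean(0),np.ones(len(A))],A[:,2],rcond=None)[0]; print((u,v),f)
```

```text
[0.4488 0.2893 0.1974]
(304, 78) (299, 92)
224 8
(np.float64(276.5273807099829), np.float64(157.68825306647207)) [-2.6084 -0.9537  0.0984]
(np.float64(278.16057128454344), np.float64(181.8799610849819)) [ 0.0865 -0.0595  0.085 ]
(np.float64(279.60322149496653), np.float64(206.216939164183)) [ 0.1394 -0.022   0.0856]
```

View pics/lvz.png

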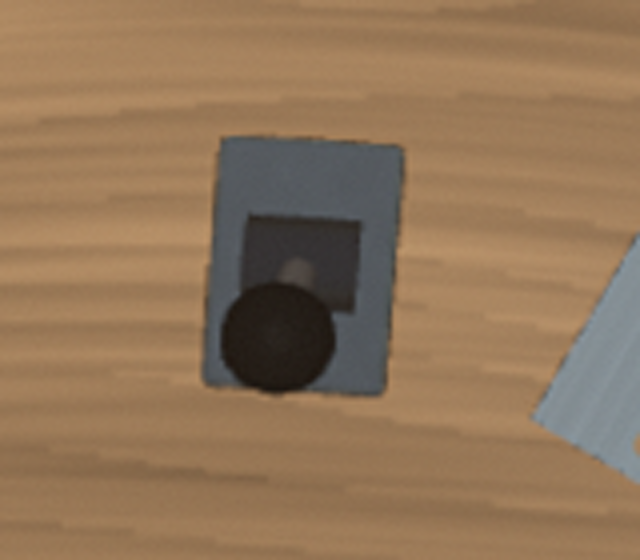

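The crop shows the switch base with corners at (220,137), (404,147), (385,395) and (203,385). The ball is at (278,337), leaning towards the robot, so "on" is away from it.

Run:
```python
from h import *
import pickle
st,p,d=pickle.load(open('/tmp/lv','rb'))
C=np.array([onz('wrist',224+u/4-.4,8+v/4-.4,.025,st) for u,v in((220,137),(404,147),(385,395),(203,385))]); m=C.mean(0); print(C,m)
a=(C[0]+C[1]-C[2]-C[3])/2; print(np.linalg.norm(a),np.degrees(np.arctan2(a[1],a[0])), np.linalg.norm(C[0]-C[1]))
for z in(.065,.075,.08): b=onz('wrist',224+278/4-.4,8+337/4-.4,z,st); print('ball',z,b,np.linalg.norm(b-[m[0],m[1],.022]))
print(cross(ray('wrist',224+278/4-.4,8+337/4-.4,st),ray('top',190,174)))
T=np.load('/tmp/top.npz'); p,d=T['p'],T['d']
print(disc('top',p,(190,174),.075,None,45,12))
# slope check on flat cover
P=cloud('top',d)
for u,v in((404,170),(392,200),(195,240)):
    A=P[v-4:v+5,u-4:u+5].reshape(-1,3); f=np.linalg.lstsq(np.c_[A[:,:2]-A[:,:2].mean(0),np.ones(len(A))],A[:,2],rcond=None)[0]; print(f)
```

```text
[[0.5998 0.3421 0.025 ]
 [0.5985 0.2931 0.025 ]
 [0.5304 0.2946 0.025 ]
 [0.5314 0.3435 0.025 ]] [0.565  0.3183 0.025 ]
0.06830761081745908 -1.2386279772054765 0.04903517461764284
ball 0.065 [0.5435 0.3204 0.065 ] 0.0481317910459314
ball 0.075 [0.5431 0.3195 0.075 ] 0.05735295681492348
ball 0.08 [0.543  0.3191 0.08  ] 0.06205946135315518
(array([0.5445, 0.3187, 0.0713]), np.float64(0.0033011139387508414))
[0.5466 0.3179 0.0804 0.0875]
[-1.9923  1.7281  0.0607]
[-2.3719  2.4406  0.0587]
[-1.2565  0.6591  0.8609]
```

```bash
python3 -c "
from h import *
go(.497,.319,.07,-91)"
```

```text
t 32.35 pos [0.4491 0.2896 0.1978] yaw -87.0 F [1.0744 0.3212 0.4101] rows 2.8 0.5
MOVE [0.198, -0.108, 0.511, 0.001, 0.0, 0.044]
```

Call:
send_rows --pt "0.1 -0.05 0.05 0 0 0.02" --pt "0.198 -0.108 0.1 0 0 0.044" --pt "0.198 -0.108 0.25 0 0 0.044" --pt "0.198 -0.108 0.4 0 0 0.044" --pt "0.198 -0.108 0.511 0 0 0.044" --pt "0.198 -0.108 0.511 0 0 0.044" --pt "0.198 -0.108 0.511 0 0 0.044"

```text
time_s: 33.05
position: [0.4972, 0.3198, 0.0703]
tcp_rot: [[1.0, -0.016, -0.001], [-0.016, -1.0, -0.001], [-0.001, 0.001, -1.0]]
force: [-0.9, 0.5, 0.3]
opening: 0.005
grasp_force: 0.0
```

Call:
send_rows --pt "0.04 0 0 0 0 0" --pt "0.08 0 0 0 0 0" --pt "0.11 0 0 0 0 0" --pt "0.14 0 0 0 0 0" --pt "0.17 0 0 0 0 0" --pt "0.2 0 0 0 0 0" --pt "0.22 0 0 0 0 0" --pt "0.24 0 0 0 0 0" --pt "0.25 0 0 0 0 0" --pt "0.26 0 0 0 0 0" --pt "0.26 0 0 0 0 0"

```text
time_s: 34.15
position: [0.562, 0.3191, 0.0698]
tcp_rot: [[1.0, -0.016, -0.0], [-0.016, -1.0, -0.001], [-0.0, 0.001, -1.0]]
force: [0.2, 0.0, 0.1]
opening: -0.001
grasp_force: 0.2
```

Call:
send_rows --pt "0.01 0 0 0 0 0" --pt "0.02 0 0 0 0 0" --pt "0.03 0 0 0 0 0" --pt "0.03 0 0 0 0 0"

```text
time_s: 34.55
position: [0.5698, 0.3191, 0.07]
tcp_rot: [[1.0, -0.016, 0.0], [-0.016, -1.0, -0.001], [0.0, 0.001, -1.0]]
force: [-0.7, -1.1, -0.3]
opening: 0.007
grasp_force: 0.4
```

Call:
send_rows --pt "0.01 0 0 0 0 0" --pt "0.02 0 0 0 0 0" --pt "0.02 0 0 0 0 0"

```text
time_s: 34.85
position: [0.5715, 0.3189, 0.0697]
tcp_rot: [[1.0, -0.016, -0.007], [-0.016, -1.0, -0.001], [-0.007, 0.002, -1.0]]
force: [-6.8, 0.1, 1.8]
opening: 0.005
grasp_force: 2.9
```

Call:
send_rows --pt "0.01 0 0 0 0 0" --pt "0.01 0 0 0 0 0" --pt "-0.05 0 0 0 0 0" --pt "-0.15 0 -0.05 0 0 0" --pt "-0.25 0 -0.15 0 0 0" --pt "-0.3 0 -0.35 0 0 0" --pt "-0.3 0 -0.5 0 0 0" --pt "-0.3 -0.2 -0.5 0 0 0" --pt "-0.3 -0.4 -0.5 0 0 0" --pt "-0.3 -0.5 -0.5 0 0 0" --pt "-0.3 -0.5 -0.5 0 0 0" --pt "-0.3 -0.5 -0.5 0 0 0"

```text
time_s: 36.05
position: [0.5016, 0.4456, 0.1951]
tcp_rot: [[1.0, -0.014, 0.001], [-0.014, -1.0, -0.001], [0.001, 0.001, -1.0]]
force: [-0.8, 0.0, -0.4]
opening: 0.006
grasp_force: 0.0
```

Run:
```python
from h import *
a,_=cap('top'); b,_=cap('scene'); print(readout.read_state()['position'])
A=cv2.resize(a[130:260,180:440],(800,400),interpolation=cv2.INTER_CUBIC); cv2.imwrite('pics/e1.png',A[:,:,::-1])
B=cv2.resize(b[80:330,220:480],None,fx=2.4,fy=2.4,interpolation=cv2.INTER_CUBIC); cv2.imwrite('pics/e2.png',B[:,:,::-1])
```

```text
[0.5015 0.4442 0.195 ]
```

View pics/e2.png

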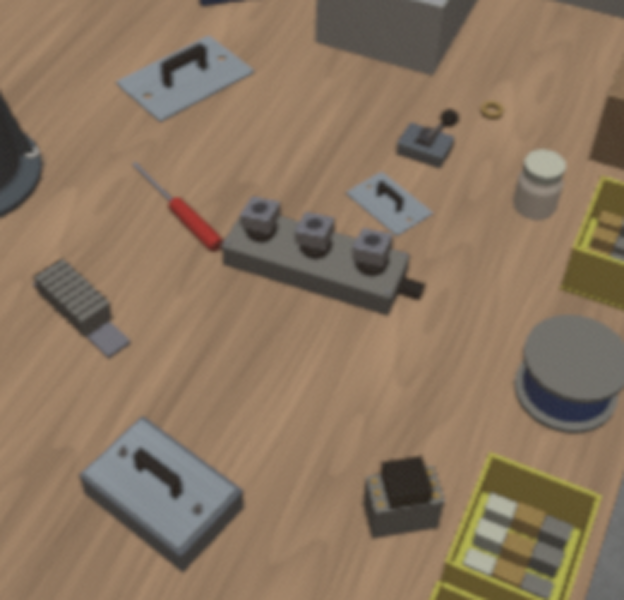

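The last view shows the cover flush with its pins through it, the three weights standing on their heads, and the lever over to the far side. The other things are where they were.

```bash
python3 -c "
from rig import ticket
print(ticket.hand_in())"
```

```text
the job is handed in; nothing more can be done
None
```

I handed the job in at about 36 s: the cover is flush on its pins, all three weights stand on their buttons (2–3 mm off centre, tilted a few degrees but steady), and the switch was then pushed to its on stop, with the other things left where they were. The hand-in returned no verdict.

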